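# Get the horn anvil out from behind the bottles

### The arm

A 6-joint arm with a two-finger parallel gripper is mounted at the origin on the work surface. World frame = base frame: x ahead of the robot, y to its left, z up, the work surface at z = 0. Lengths are in m, angles in degrees, forces in N, time in s.
With the tool pointing down it reaches from about 0.4 to 0.825 m from the base axis. Payload 7 kg.
Tool frame: the origin (TCP) lies at the very end of the fingers, on their centre line; the grasp point (between the pads) lies 19 mm behind it (r.grasp_offset is the z of the grasp point in the tool frame, in m); z points along the fingers, y is the direction in which the jaws open and shut (so a half turn about z gives the same grasp; the last joint's range is limited). The gripper opens to 88 mm and grips with 3 to 60 N. Pads are 19 mm wide; open, the fingers measure 130 mm over their backs; the gripper's body (78 mm by 193 mm) begins 47 mm behind the grasp point.
Start: joints at [90.418, 20.546, 0.682, 0, -70.136, -16.507], TCP at [0.187, 0.649, 0.227] pointing down, gripper open.
Joint ranges: [-176.03, 176.03], [-82.01, 121.73], [-58.28, 71.71], [-173.87, 95.51], [-174.79, -0.11], [-173.66, 173.66]. Speed limits (degrees/s): [136.94, 136.94, 172.46, 180, 180, 180].

### API

Orientations are given as [roll, pitch, yaw] about the fixed x, y, z axes, in that order (R = Rz(yaw) Ry(pitch) Rx(roll)).
In Python, from plant import r, capture, calibration, order gives the robot as it stands.
- The arm moves only by the tool servo_tool, never from a script. Its arguments are lists of equal length, an entry for each row: "grip": the closure, from -1 (fully open) to 1 (shut), so that 0 is half open; "translation": the shift along the tool's x, y, z in m, a list of three; "turn": the turn about the tool's z in rad. A call has 1 to 10 rows; each row is the pose to reach, as a shift and turn from the pose commanded when the call began, along the tool's axes at that moment; what a row does not reach only later rows make up. A row lasts 1/12 s, in which the tool goes at most 41.7 mm and 7.16 degrees, less where a joint would pass 70% of its speed; a pose out of reach is approached as far as the arm can. A call with a gripper value outside its range is refused whole. The fingers move at their own pace and stop on an object; "newtons" is the grip in N (left out, the last holds). Time passes only in rows, so rows that repeat a pose let the fingers close. It gives the time, the measured TCP pose, the force and the opening at its end, in the units of the state.
- r.get_state(): the state, without advancing time (a new reading comes with each control period).
- capture(name): name is "scene" or "side" or "wrist"; returns (picture, depth): 400x640x3 uint8, blue, green, red; 400x640 float32, m along the optical axis (not along the pixel's ray), 0 where there is no reading.
- calibration(name): a dict with "fx", "fy", "cx", "cy" (pixels), "dist_coeffs" ([k1, k2, p1, p2, k3] as OpenCV has them; the pictures are not rectified), "view" (4x4, takes a point from world to camera coordinates). Camera axes: x right, y up, looking along -z (the intrinsics and any distortion apply to the point x, -y, -z); pixel columns grow to the right and rows downward; lengths in m; the calibration is good to about 2 mm. A picture is of the moment at which its call begins: read the wrist's pose just before it. calibration takes no time and is no camera call; for the wrist camera it gives the pose at the moment of the call.
- order.close_job(): hands the job in, once; it reports no verdict.
The state is a dict: "time_s": time; "joints": joint angles; "qd": joint speeds; "joint_torque": joint torques, N m; "tcp_pos": TCP position; "eef_rot": TCP orientation; "contact_force": force on the tool from outside, world axes, zero at the start; "moment": the same for the moment, N m; "gripper_width": finger opening in m.
Only numpy, scipy, OpenCV 4.12 (cv2) and the standard library are available. Lean on these libraries where they do the work, as an engineer would, in place of code of your own. Each camera call takes 0.05 s, during which the arm holds its last target.

### The job

The little horn anvil is shut in at the back of the wooden bench tray behind a row of two bottles and a jar. Stand all three of them aside in the metal tray, then set the anvil in the middle of the cork-topped wooden block, lengthwise along it (horn to either end), and then stand the jar and each bottle back on the very spot in the wooden tray where it stood at the start. Keep the bottles and jar upright, set everything down without dropping it, and do not disturb the mallet, the cup of punches or the trivet.

Things in the scene. Friction and masses are not known exactly. Their poses are not given: they have to be found in the camera images.
- bench_tray: open wooden tray, fixed, 176 (its x) x 241 (its y) mm; walls 8 mm, rim 28 mm and floor 10 mm above the bench. Origin: centre of its underside, on the bench; -x is its side nearer the robot. At the start the bottles and jar stand on its floor in a row along y (72 mm apart, axes 40 mm to -x of its centre, any order); the anvil stands behind them, on the +x side.
- side_tray: shallow bright aluminium tray, 252 (its x) x 162 (its y) mm over walls, 3 mm floor, rim 14 mm high, flat inner floor 244 x 154 mm, fixed to the bench to the left or right of the bench tray, empty at the start. Origin: centre of its underside, on the bench. Its x axis runs along its length.
- anvil_block: low dark hardwood block with a cork pad on top, 95 (its x) x 150 (its y) mm, top of the cork (79 x 134 mm) 40 mm above the bench, fixed to the bench on the side opposite the aluminium tray. Origin: centre of its underside, on the bench. Its y axis runs along its length.
- anvil: steel horn anvil, 99 mm long, 48 high, about 0.4 kg. Origin: centre of the underside of its foot (36 x 52 mm, 11 high); z up; horn reaches 56 mm to +y, square heel 43 mm to -y. Grip its flat-sided block, 22 mm wide across x, 44 mm long about the origin, 26 to 48 mm high (18 mm waist below). Bottles and jar stand 8 to 18 mm from its foot on its -x side: no room for a finger until cleared.
- slim_bottle: tall brown glass bottle with a black cap, 132 mm high, about 0.2 kg; body 56 mm diameter up to 80 mm, shoulder up to 99 mm, neck 25 mm diameter, smooth round cap 32 mm diameter from 106 to 132 mm high (grip here). Origin: centre of its underside; z up, round about z.
- squat_jar: low wide white plastic jar with a flat metal screw lid, 88 mm high, about 0.22 kg; body 64 mm diameter up to 50 mm, neck 52 mm, lid 56 mm diameter from 64 to 88 mm high (grip here). Origin: centre of its underside; z up, round about z.
- spout_bottle: grey plastic bottle with a white cap that ends in a pointed spout, 142 mm high, about 0.16 kg; body 56 mm diameter up to 72 mm, shoulder up to 86 mm, neck 26 mm, cap 32 mm diameter from 92 to 118 mm high (grip here), above it the cone-shaped spout, 20 mm diameter at its foot, up to 142 mm. Origin: centre of its underside; z up, round about z.
- punch_cup: bystander: brass cup 42 mm in diameter and 62 mm high holding steel punches that stand up to 123 mm, on the bench beyond the trays. Origin: centre of its underside.
- mallet: bystander: wooden mallet lying on the bench beyond the trays, about 265 mm long, head a 50 mm cylinder 74 mm long. Origin: on the bench under the handle, 100 mm from the head's axis; x points to the head.
- trivet: bystander: steel wire firing trivet, 100 mm square and 20 mm high, with a small copper dish (68 mm across, top 31 mm above the bench) on it, on the bench beyond the bench tray. Origin: centre of its underside.
There are look-alikes about, which are no part of the job. Leave any green or red look-alike of the anvil alone.

How it is judged (in metres and radians):
On the way, in this order (a step that is already met when the one before it is completed fails the run):
1. both bottles and the jar stand upright in the aluminium tray, let go and at rest (x of slim_bottle in the frame of side_tray between -0.115 and 0.115 m and y of slim_bottle in the frame of side_tray between -0.07 and 0.07 m and z of slim_bottle in the frame of side_tray between -0.002 and 0.01 m and angle between each of slim_bottle, squat_jar, spout_bottle's own z axis and vertical below 0.1 rad and x of squat_jar in the frame of side_tray between -0.115 and 0.115 m and y of squat_jar in the frame of side_tray between -0.07 and 0.07 m and z of squat_jar in the frame of side_tray between -0.002 and 0.01 m and x of spout_bottle in the frame of side_tray between -0.115 and 0.115 m and y of spout_bottle in the frame of side_tray between -0.07 and 0.07 m and z of spout_bottle in the frame of side_tray between -0.002 and 0.01 m and linear speed of each of slim_bottle, squat_jar, spout_bottle below 0.02 m/s and contact force between the fingers and slim_bottle below 0.1 N and contact force between the fingers and squat_jar below 0.1 N and contact force between the fingers and spout_bottle below 0.1 N), for 0.2 s.
2. with all three still in the aluminium tray, the anvil stands on the block, let go and at rest: centre within 15 mm, lengthwise within 0.2 rad (horizontal distance between anvil and anvil_block below 0.015 m and z of anvil in the frame of anvil_block between 0.034 and 0.046 m and angle between the y axis of anvil and the y axis of anvil_block, either way round below 0.2 rad and angle between each of anvil, slim_bottle, squat_jar, spout_bottle's own z axis and vertical below 0.1 rad and linear speed of anvil below 0.02 m/s and contact force between the fingers and anvil below 0.1 N and x of slim_bottle in the frame of side_tray between -0.115 and 0.115 m and y of slim_bottle in the frame of side_tray between -0.07 and 0.07 m and z of slim_bottle in the frame of side_tray between -0.002 and 0.01 m and x of squat_jar in the frame of side_tray between -0.115 and 0.115 m and y of squat_jar in the frame of side_tray between -0.07 and 0.07 m and z of squat_jar in the frame of side_tray between -0.002 and 0.01 m and x of spout_bottle in the frame of side_tray between -0.115 and 0.115 m and y of spout_bottle in the frame of side_tray between -0.07 and 0.07 m and z of spout_bottle in the frame of side_tray between -0.002 and 0.01 m), for 0.2 s.
At the end, for the whole second after the job is handed in: The anvil stands upright on the block's cork top, its centre within 15 mm of the block's centre and its length within 0.2 rad of the block's, and each bottle and the jar stands upright within 15 mm of where it stood at the start; all released and at rest (horizontal distance between anvil and anvil_block below 0.015 m and z of anvil in the frame of anvil_block between 0.034 and 0.046 m and angle between the y axis of anvil and the y axis of anvil_block, either way round below 0.2 rad and angle between each of anvil, slim_bottle, squat_jar, spout_bottle's own z axis and vertical below 0.1 rad and linear speed of each of anvil, slim_bottle, squat_jar, spout_bottle below 0.02 m/s and contact force between the fingers and anvil below 0.1 N and distance of each of slim_bottle, squat_jar, spout_bottle from where it was at the start of the episode below 0.015 m); the robot touches nothing.
It fails at once if a bottle, the jar or the anvil is tipped more than 0.5 rad (angle between any of slim_bottle, squat_jar, spout_bottle, anvil's own z axis and vertical above 0.5 rad).
It fails at once if a bottle, the jar or the anvil is dropped (moves faster than 0.65 m/s out of the fingers, a fall of over 20 mm) ((linear speed of slim_bottle above 0.65 m/s and contact force between the fingers and slim_bottle below 0.1 N) or (linear speed of squat_jar above 0.65 m/s and contact force between the fingers and squat_jar below 0.1 N) or (linear speed of spout_bottle above 0.65 m/s and contact force between the fingers and spout_bottle below 0.1 N) or (linear speed of anvil above 0.65 m/s and contact force between the fingers and anvil below 0.1 N)).
It fails at once if the mallet, the cup of punches or the trivet is moved more than 20 mm (distance of any of punch_cup, mallet, trivet from where it was at the start of the episode above 0.02 m).
It also fails if it takes over 134 s, if anything falls off the work surface, if the arm or the gripper's body presses on something with over 40 N, if the wrist force passes 120 N, or if a joint passes its speed limit or range.

## Working session

There is one attempt and no reset: what is moved stays moved. The work goes in short steps, Python scripts to look and compute and a tool call to move; the robot and the scene stay as the last step left them, time stands still between calls to the robot, and variables do not carry over. Pictures are saved under pics/ and viewed, and the job is handed in when it is done.

Besides the shell and the picture viewer there is one more tool, called after "Request:" as name([rows], argument=value, ...), one row to a line, values as JSON. servo_tool: Moves the arm, as the interface text tells. Its arguments: {"type":"object","properties":{"grip":{"type":"array","items":{"type":"number"}},"translation":{"type":"array","items":{"type":"array","items":{"type":"number"}}},"turn":{"type":"array","items":{"type":"number"}},"newtons":{"type":"number"}},"required":["grip","translation","turn"]}

```bash
ls; mkdir -p pics; python3 - <<'E'
from plant import r, capture, calibration, order
import cv2,numpy as np
s=r.get_state();print(s, r.grasp_offset)
for n in ["scene","side","wrist"]:
    c=calibration(n);print(n,{k:np.round(v,4).tolist() for k,v in c.items()})
    p,d=capture(n);cv2.imwrite(f"pics/{n}0.png",p);np.save(f"pics/{n}0.npy",d);print((d>0).mean())
E
```

```text
pics
{'time_s': 0.0, 'joints': array([ 9.04172545e+01,  2.05909174e+01,  6.31605337e-01, -1.94277032e-02,
       -7.01342857e+01, -1.65065932e+01]), 'qd': array([-0.03233424, -0.04618014,  0.05489053,  0.06843234, -0.12073102,
        0.07349869]), 'joint_torque': array([-8.63951955e-04, -5.82716918e+01,  2.93047106e+01,  6.99704289e+00,
        6.87337102e-03, -1.72168834e-04]), 'tcp_pos': array([0.18696487, 0.64807164, 0.22561423]), 'eef_rot': array([ 1.79905070e+02, -9.08562231e-03, -1.60959479e+01]), 'contact_force': array([0.57530106, 0.51449339, 0.08323335]), 'moment': array([ 0.01443487,  0.03509401, -0.01325866]), 'gripper_width': 0.0878113479747728} -0.0188
scene {'fx': 427.0073, 'fy': 427.0073, 'cx': 323.9947, 'cy': 202.4251, 'dist_coeffs': [-0.1083, 0.0, 0.0, 0.0, 0.0], 'view': [[0.3889, 0.9213, -0.002, -0.2134], [-0.5744, 0.2442, 0.7813, 0.2826], [0.7203, -0.3027, 0.6241, -1.4011], [0.0, 0.0, 0.0, 1.0]]}
0.99370703125
side {'fx': 362.2915, 'fy': 362.2915, 'cx': 321.6455, 'cy': 194.5754, 'dist_coeffs': [-0.0045, 0.0, 0.0, 0.0, 0.0], 'view': [[-0.8662, -0.4991, -0.0243, 0.4672], [0.2738, -0.5147, 0.8125, -0.2002], [-0.4181, 0.6971, 0.5825, -0.5398], [0.0, 0.0, 0.0, 1.0]]}
0.9960546875
wrist {'fx': 301.1165, 'fy': 301.1165, 'cx': 317.3873, 'cy': 200.2039, 'dist_coeffs': [-0.0214, 0.0, 0.0, 0.0, 0.0], 'view': [[-0.2762, -0.9611, 0.0014, 0.6746], [0.9272, -0.2669, -0.263, 0.031], [0.2531, -0.0713, 0.9648, -0.3899], [0.0, 0.0, 0.0, 1.0]]}
0.992546875
```

View pics/scene0.png

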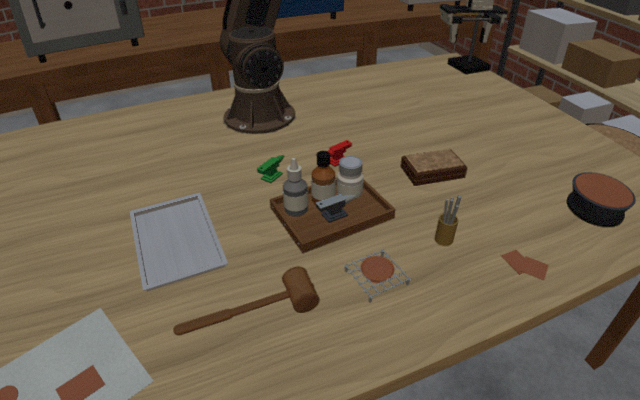

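View pics/side0.png

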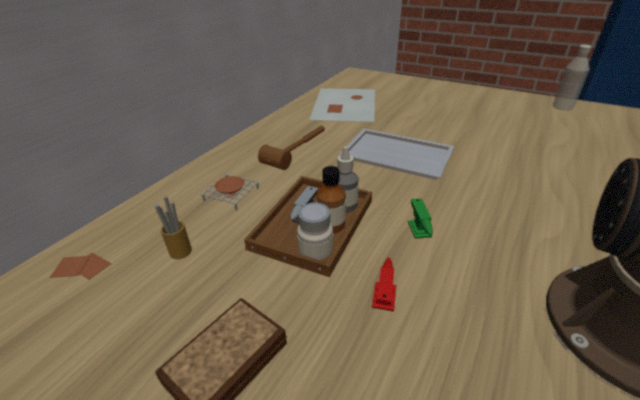

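View pics/wrist0.png

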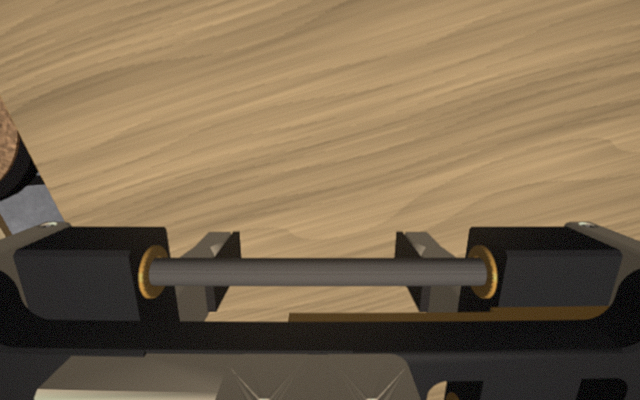

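Scene view: the spout bottle is near (295,190), the slim bottle (323,175) and the jar (350,178). The anvil is at (332,207), the metal tray at (177,238), the cork block at (433,166). The green and red look-alikes are at (270,167) and (338,152). Next I'll measure these with rays and depth.

```bash
cat > h.py <<'E'
import cv2,numpy as np
def cam(c):
    K=np.array([[c["fx"],0,c["cx"]],[0,c["fy"],c["cy"]],[0,0,1.]]);D=np.array(c["dist_coeffs"],float)
    V=np.array(c["view"]);return K,D,V
def norm(c,uv):
    K,D,V=cam(c);return cv2.undistortPoints(np.asarray(uv,float).reshape(-1,1,2),K,D).reshape(-1,2)
def ray(c,uv):
    n=norm(c,uv);V=cam(c)[2];R=V[:3,:3];d=np.c_[n[:,0],-n[:,1],-np.ones(len(n))]@R
    o=-R.T@V[:3,3];return o,d
def plane(c,uv,z):
    o,d=ray(c,uv);return o+d*((z-o[2])/d[:,2])[:,None]
def dep(c,uv,d):
    uv=np.asarray(uv);o,r=ray(c,uv);dd=d[uv[:,1].astype(int),uv[:,0].astype(int)];return o+r*dd[:,None]
def proj(c,P):
    K,D,V=cam(c);P=np.asarray(P,float).reshape(-1,3)@V[:3,:3].T+V[:3,3]
    P=P*[1,-1,-1];return cv2.projectPoints(P,np.zeros(3),np.zeros(3),K,D)[0].reshape(-1,2)
def cloud(c,d):
    v,u=np.mgrid[0:400,0:640];uv=np.c_[u.ravel(),v.ravel()]
    return dep(c,uv,d).reshape(400,640,3)
E
python3 - <<'E'
from h import *
from plant import calibration
for n in ["scene","side"]:
    c=calibration(n);d=np.load(f"pics/{n}0.npy");C=cloud(c,d);im=cv2.imread(f"pics/{n}0.png")
    np.save(f"pics/{n}C.npy",C)
    pts=dict(scene=[(294,165),(323,155),(350,162),(332,206),(177,238),(433,162),(270,168),(338,152),(447,230),(378,268),(300,290)],
     side=[(345,160),(331,176),(314,215),(302,200),(400,152),(225,350),(420,215),(385,290),(175,240),(230,185),(275,157)])[n]
    print(n);print(np.c_[pts,np.round(dep(c,pts,d)*1000)].astype(int))
    x0,y0,w,h=dict(scene=(250,130,160,120),side=(235,130,160,150))[n]
    cv2.imwrite(f"pics/{n}crop.png",cv2.resize(im[y0:y0+h,x0:x0+w],None,fx=4,fy=4,interpolation=cv2.INTER_CUBIC))
E
```

```text
scene
[[ 294  165  519  -58  142]
 [ 323  155  511   14  144]
 [ 350  162  500   87  101]
 [ 332  206  578    7   51]
 [ 177  238  495 -334    4]
 [ 433  162  505  329   43]
 [ 270  168  367  -73   43]
 [ 338  152  359  121   39]
 [ 447  230  747  198   51]
 [ 378  268  763   26   25]
 [ 300  290  776 -143   51]]
side
[[ 345  160  510  -47  128]
 [ 331  176  234  506  488]
 [ 314  215  496   96   97]
 [ 302  200  568   26   58]
 [ 400  152  494 -349    2]
 [ 225  350  491  341   41]
 [ 420  215  350  -49   49]
 [ 385  290  341  150   48]
 [ 175  240  713  226   48]
 [ 230  185  775   16   23]
 [ 275  157  739 -115   40]]
```

View pics/scenecrop.png

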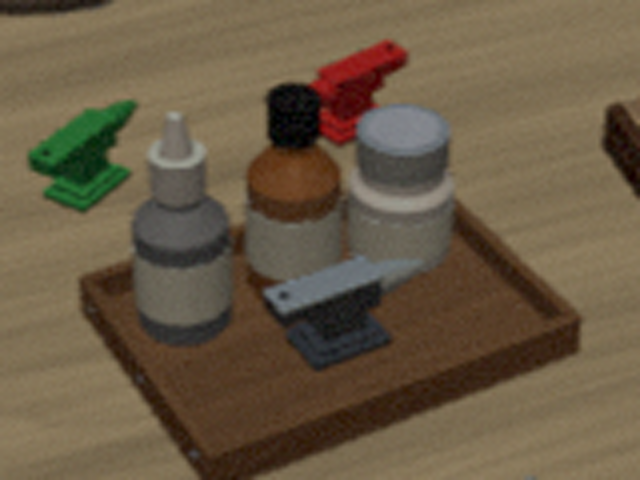

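View pics/sidecrop.png

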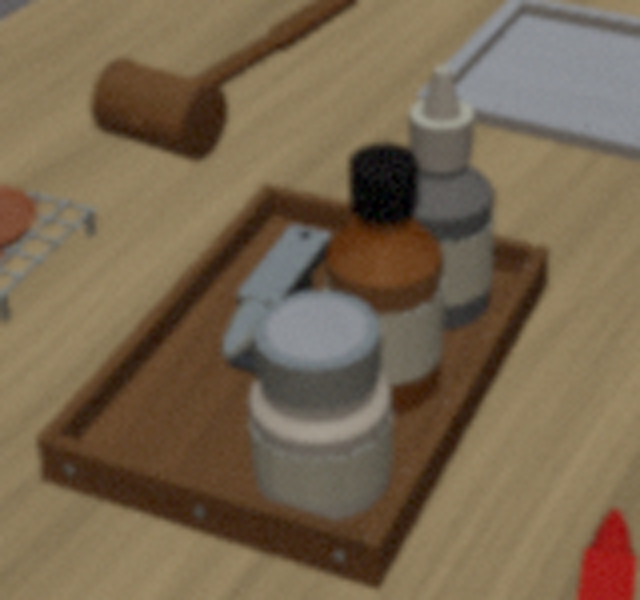

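```bash
python3 - <<'E'
from h import *
from plant import calibration
def rect(P,l):
    (cx,cy),(w,h),a=cv2.minAreaRect((P[:,:2]*1000).astype(np.float32));print(l,len(P),np.round([cx,cy,w,h,a],1))
for n in ["scene","side"]:
    c=calibration(n);C=np.load(f"pics/{n}C.npy");im=cv2.imread(f"pics/{n}0.png");hsv=cv2.cvtColor(im,cv2.COLOR_BGR2HSV)
    z=C[...,2];X=C[...,0];Y=C[...,1]
    # block: image mask of cork-block pixels by region height, convex hull of top onto z=.04
    m=(np.abs(z-.04)<.006)&(abs(X-.5)<.09)&(abs(Y-.335)<.12)
    m=cv2.morphologyEx(m.astype(np.uint8),cv2.MORPH_OPEN,np.ones((3,3)))
    v,u=np.nonzero(m);rect(plane(c,np.c_[u,v],.04),n+" block top")
    # tray aluminium
    H,S,Vv=[hsv[...,i].astype(int) for i in range(3)]
    m=(S<50)&(Vv>90)&(abs(X-.495)<.2)&(abs(Y+.335)<.2)&(z<.04)
    m=cv2.morphologyEx(m.astype(np.uint8),cv2.MORPH_OPEN,np.ones((3,3)))
    k,lab,st,_=cv2.connectedComponentsWithStats(m);i=1+np.argmax(st[1:,4]);print(st[i])
    v,u=np.nonzero(lab==i);rect(plane(c,np.c_[u,v],.014),n+" alu")
    vis=im.copy();vis[lab==i]=(0,0,255);cv2.imwrite(f"pics/{n}m1.png",vis)
    # tray rim
man={"scene":np.array([(83,285),(205,462),(578,318)])/4+[250,130],"side":np.array([(42,447),(380,560),(547,250),(268,190)])/4+[235,130]}
for n in man:
    c=calibration(n);P=plane(c,man[n],.028)*1000;print(n,P.round(0)[:,:2].tolist(),np.linalg.norm(np.diff(P,axis=0),axis=1).round())
E
```

```text
scene block top 1138 [500.8 333.8 152.3  99.3  82.5]
[ 130  193   98   97 6361]
scene alu 6361 [ 494.9 -337.3  273.4  174.4    2.4]
side block top 6673 [494.9 341.8 147.8  94.4  81.7]
[ 347  128  107   51 3342]
side alu 3342 [ 498.9 -331.3  269.1  188.1    2.1]
scene [[480.0, -107.0], [647.0, -93.0], [620.0, 146.0]] [168. 240.]
side [[614.0, 153.0], [443.0, 138.0], [471.0, -103.0], [639.0, -82.0]] [172. 243. 169.]
```

```bash
cat > go.py <<'E'
import sys,numpy as np
from plant import r
from scipy.spatial.transform import Rotation as Ro
def go(x,y,z,yaw):
    s=r.get_state();p=s["tcp_pos"];R=Ro.from_euler("xyz",s["eef_rot"],degrees=True).as_matrix()
    d=np.array([x,y,z])-p;t=d.copy()
    y0=s["eef_rot"][2];dy=(yaw-y0+180)%360-180
    yr=np.radians(y0);Rn=np.array([[np.cos(yr),np.sin(yr),0],[np.sin(yr),-np.cos(yr),0],[0,0,-1]])
    print("t",round(s["time_s"],2),"tcp",p.round(4),"rpy",s["eef_rot"].round(2),"w",round(s["gripper_width"],4),"F",s["contact_force"].round(1))
    print("shift",(Rn.T@d).round(4),"turn",round(-np.radians(dy),3),"rows",max(np.linalg.norm(d)/.0417,abs(dy)/7.16).round(1))
if __name__=="__main__": go(*map(float,sys.argv[1:5]))
E
python3 go.py .54 .14 .40 -84
```

```text
t 0.15 tcp [0.187  0.6482 0.2258] rpy [ 1.7993e+02 -1.0000e-02 -1.6100e+01] w 0.0873 F [0.8 0.5 0.5]
shift [ 0.4801  0.3904 -0.1742] turn 1.185 rows 15.4
```

Request:
servo_tool([
  [0.03,0.024,-0.014],
  [0.06,0.049,-0.025],
  [0.09,0.073,-0.035],
  [0.12,0.098,-0.045],
  [0.15,0.122,-0.055],
  [0.18,0.146,-0.065],
  [0.21,0.171,-0.075],
  [0.24,0.195,-0.085],
  [0.27,0.22,-0.095],
  [0.3,0.244,-0.105],
], grip=[-1,-1,-1,-1,-1,-1,-1,-1,-1,-1], turn=[0.12,0.24,0.36,0.48,0.6,0.72,0.84,0.96,1.08,1.185])

```text
time_s: 0.98
tcp_pos: [0.4082, 0.329, 0.3322]
eef_rot: [-180.0, 0.0, -84.3]
contact_force: [1.6, 0.3, -0.7]
gripper_width: 0.0874
```

```bash
python3 go.py .54 .14 .40 -84
```

```text
t 0.98 tcp [0.4082 0.329  0.3322] rpy [-1.800e+02  2.000e-02 -8.432e+01] w 0.0874 F [ 1.6  0.3 -0.7]
shift [ 0.2011 -0.1125 -0.0678] turn -0.006 rows 5.8
```

Request:
servo_tool([
  [0.034,-0.019,-0.012],
  [0.068,-0.038,-0.024],
  [0.102,-0.057,-0.036],
  [0.136,-0.076,-0.048],
  [0.17,-0.095,-0.06],
  [0.2,-0.1125,-0.068],
  [0.2,-0.1125,-0.068],
], grip=[-1,-1,-1,-1,-1,-1,-1], turn=[0,0,0,0,0,0,0])

```text
time_s: 1.57
tcp_pos: [0.5434, 0.1396, 0.4008]
eef_rot: [-179.9, -0.1, -84.2]
contact_force: [-0.4, -0.2, -0.4]
gripper_width: 0.0878
```

```bash
python3 - <<'E'
from plant import r, capture, calibration, order
from h import *
import pickle
s=r.get_state();print(s["tcp_pos"],s["eef_rot"],np.abs(s["qd"]).max())
c=calibration("wrist");p,d=capture("wrist");cv2.imwrite("pics/wrist1.png",p);np.save("pics/wrist1.npy",d);pickle.dump(c,open("pics/wrist1.pkl","wb"))
E
```

```text
[0.54335064 0.13963329 0.40079452] [-1.79902061e+02 -5.37862609e-02 -8.42268101e+01] 5.793128943593786
```

View pics/wrist1.png

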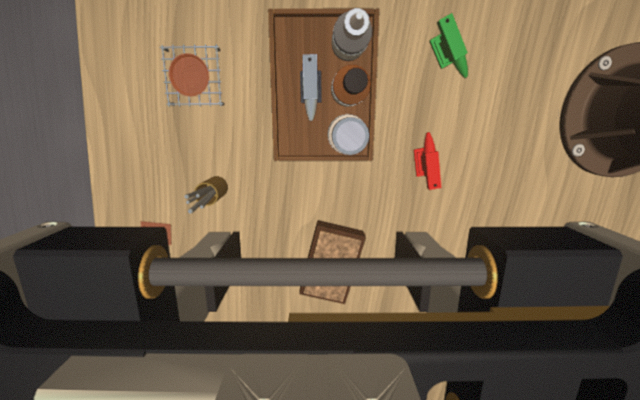

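Top view: tray rim corners are about (270,10), (380,8), (373,160), (274,160). The spout cap is at (355,18), the slim cap (355,80), the jar lid (349,133) and the anvil top (310,85), with its horn pointing down in the picture, i.e. towards +y.

```bash
python3 - <<'E'
from h import *
import pickle
c=pickle.load(open("pics/wrist1.pkl","rb"));im=cv2.imread("pics/wrist1.png");d=np.load("pics/wrist1.npy");C=cloud(c,d)
for uv in [(349,133),(355,80),(357,15),(310,75),(325,140),(338,100)]: print(uv,(dep(c,[uv],d)[0]*1000).round())
cv2.imwrite("pics/w1crop.png",cv2.resize(im[0:170,255:395],None,fx=4,fy=4,interpolation=cv2.INTER_CUBIC)[:600])
cv2.imwrite("pics/w1crop2.png",cv2.resize(im[210:320,280:390],None,fx=5,fy=5,interpolation=cv2.INTER_CUBIC))
z=C[...,2]
def reg(lo,hi,x0,y0,rad): return ((z>lo)&(z<hi)&(np.hypot(C[...,0]-x0,C[...,1]-y0)<rad)).astype(np.uint8)
for n,lo,hi,zz,x0,y0,rad in [("jar lid",.09,.106,.098,.5,.09,.05),("slim cap",.132,.152,.142,.51,.015,.03),("spout",.12,.136,.128,.515,-.055,.03),("anvil top",.05,.066,.058,.57,.01,.07)]:
    m=reg(lo,hi,x0,y0,rad);k,lab,st,ce=cv2.connectedComponentsWithStats(m)
    if k<2: print(n,"none");continue
    i=1+np.argmax(st[1:,4]);v,u=np.nonzero(lab==i);P=plane(c,np.c_[u,v],zz)*1000
    print(n,st[i],"img",ce[i].round(1),"mean",P.mean(0).round(1),"z",np.median(z[lab==i]*1000).round(1))
    (a,b),R=cv2.minEnclosingCircle(P[:,:2].astype(np.float32));print("   circ",round(a,1),round(b,1),round(R,1),cv2.minAreaRect(P[:,:2].astype(np.float32)))
m=((np.abs(z-.04)<.007)&(abs(C[...,0]-.5)<.09)&(abs(C[...,1]-.335)<.1)).astype(np.uint8)
v,u=np.nonzero(m);print("block",cv2.minAreaRect((plane(c,np.c_[u,v],.04)[:,:2]*1000).astype(np.float32)))
E
```

```text
(349, 133) [503.  86.  98.]
(355, 80) [509.  16. 141.]
(357, 15) [517. -56. 152.]
(310, 75) [570.   5.  57.]
(325, 140) [535. 105.   9.]
(338, 100) [524.  39.  73.]
jar lid [ 332  117   37   38 1092] img [350.1 135.5] mean [501.   89.2  98. ] z 97.6
   circ 500.9 89.5 27.8 ((501.0252990722656, 89.41764831542969), (54.174747467041016, 54.53257751464844), 6.536491870880127)
slim cap [344  67  25  27 511] img [355.5  80.1] mean [507.9  16.5 142. ] z 141.3
   circ 508.0 16.4 16.4 ((507.7896728515625, 16.726787567138672), (32.12390899658203, 30.786876678466797), 67.17485809326172)
spout [344   8  25  29 405] img [355.6  23.2] mean [515.5 -53.7 128. ] z 127.6
   circ 514.7 -55.1 16.7 ((515.1452026367188, -54.797203063964844), (32.67425537109375, 30.521196365356445), 87.60970306396484)
anvil top [303  54  15  64 784] img [309.9  82. ] mean [569.6  16.1  58. ] z 57.1
   circ 569.4 21.5 47.1 ((568.8895263671875, 21.977886199951172), (21.9758243560791, 93.24525451660156), 5.815012454986572)
block ((498.29290771484375, 335.38671875), (147.52972412109375, 93.6507797241211), 81.8494873046875)
```

View pics/w1crop.png

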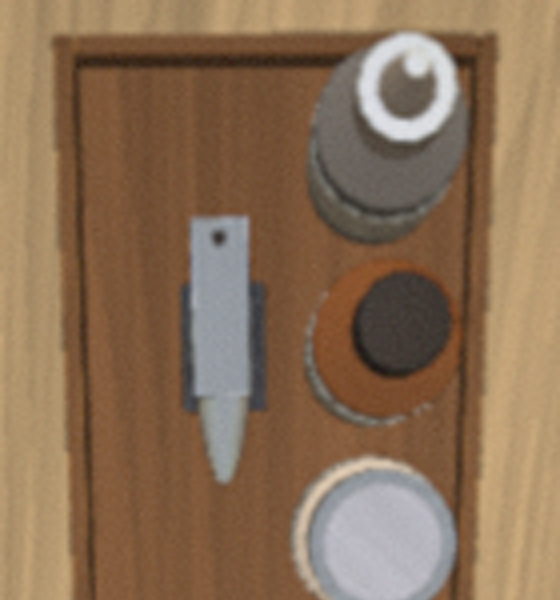

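View pics/w1crop2.png

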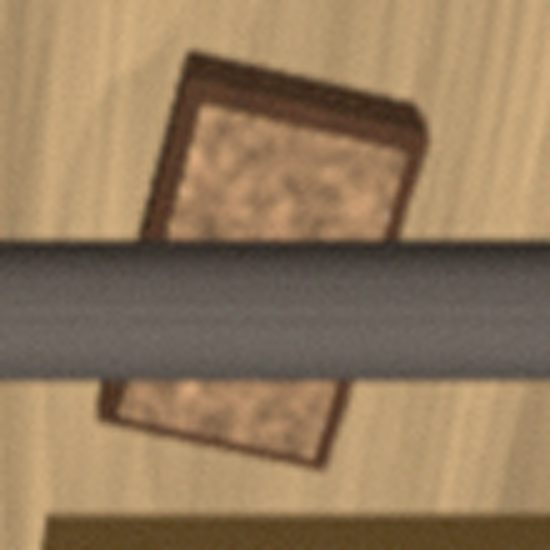

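Checks: bottle-to-bottle spacings come out 73.2 and 71.8 mm (72 expected). Lid diameter is 55 mm and cap 32 mm, and the heights match the given sizes. Start positions: jar (501,89), slim (508,16.5), spout (515,-55). I'll take the spout bottle first.

```bash
python3 go.py .515 -.055 .20 -84.2
```

```text
t 1.62 tcp [0.542  0.1413 0.3998] rpy [-1.7998e+02 -1.0000e-02 -8.4240e+01] w 0.0876 F [-0.3  0.5 -0.3]
shift [0.1926 0.0466 0.1998] turn -0.001 rows 6.7
```

Request:
servo_tool([
  [0.035,0.008,0.015],
  [0.07,0.016,0.03],
  [0.105,0.024,0.05],
  [0.135,0.032,0.075],
  [0.16,0.038,0.1],
  [0.18,0.043,0.13],
  [0.1926,0.0466,0.16],
  [0.1926,0.0466,0.19],
  [0.1926,0.0466,0.2],
  [0.1926,0.0466,0.2],
], grip=[-1,-1,-1,-1,-1,-1,-1,-1,-1,-1], turn=[0,0,0,0,0,0,0,0,0,0])

```text
time_s: 2.45
tcp_pos: [0.5125, -0.0524, 0.197]
eef_rot: [179.7, -0.0, -84.0]
contact_force: [-0.1, 0.4, 0.4]
gripper_width: 0.0877
```

```bash
cat > snap.py <<'E'
import sys,pickle
from plant import r, capture, calibration
from h import *
def snap(n,tag):
    c=calibration(n);p,d=capture(n);cv2.imwrite(f"pics/{tag}.png",p);np.save(f"pics/{tag}.npy",d);pickle.dump(c,open(f"pics/{tag}.pkl","wb"));return c,p,d
if __name__=="__main__": snap(sys.argv[1],sys.argv[2])
E
python3 go.py .515 -.055 .098 -84.2; python3 snap.py wrist w2;python3 go.py .515 -.055 .098 -84.2
```

```text
t 2.45 tcp [ 0.5125 -0.0524  0.197 ] rpy [ 1.797e+02 -2.000e-02 -8.399e+01] w 0.0877 F [-0.1  0.4  0.4]
shift [ 0.0028 -0.0022  0.099 ] turn 0.004 rows 2.4
t 2.5 tcp [ 0.5141 -0.0522  0.1993] rpy [ 1.7989e+02 -3.0000e-02 -8.3930e+01] w 0.0876 F [0.7 0.  0.8]
shift [ 0.0029 -0.0006  0.1013] turn 0.005 rows 2.4
```

View pics/w2.png

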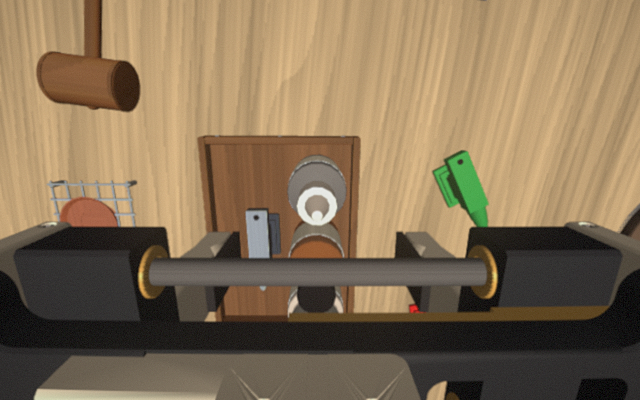

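The spout bottle's cap ring is at (318,204) and its tip at (318,214), midway between the fingers (centre column 317). I'll measure it once, then descend.

```bash
python3 - <<'E'
from h import *
import pickle
c=pickle.load(open("pics/w2.pkl","rb"));d=np.load("pics/w2.npy");C=cloud(c,d);z=C[...,2]
m=(z>.12)&(z<.136)&(np.hypot(C[...,0]-.515,C[...,1]+.055)<.03);v,u=np.nonzero(m)
P=plane(c,np.c_[u,v],.128)*1000;print(len(P),cv2.minEnclosingCircle(P[:,:2].astype(np.float32)))
print(plane(c,[(318,214)],.152)*1000)
# tray rim far corners, anvil heel
print(plane(c,[(201,137),(360,137)],.028)*1000)
E
```

```text
928 ((514.256103515625, -57.18433380126953), 16.556184768676758)
[[513.69746154 -57.82351484 152.        ]]
[[ 641.71267487  -90.76590206   28.        ]
 [ 473.19033402 -108.45202989   28.        ]]
```

Request:
servo_tool([
  [0.0015,0,0.025],
  [0.0025,0,0.05],
  [0.0025,0,0.075],
  [0.0025,0,0.099],
  [0.0025,0,0.099],
], grip=[-1,-1,-1,-1,-1], newtons=20, turn=[0,0,0,0,0])

```text
time_s: 2.92
tcp_pos: [0.5135, -0.0544, 0.0985]
eef_rot: [179.8, -0.0, -83.9]
contact_force: [-1.4, -0.8, -1.0]
gripper_width: 0.0878
```

Request:
servo_tool([
  [0.001,0,0],
  [0.001,0,0],
  [0.001,0,0],
  [0.001,0,0],
  [0.001,0,0],
  [0.001,0,0],
  [0.001,0,0],
  [0.001,0,0],
], grip=[0.6,1,1,1,1,1,1,1], newtons=20, turn=[0,0,0,0,0,0,0,0])

```text
time_s: 3.58
tcp_pos: [0.5148, -0.0561, 0.1008]
eef_rot: [-180.0, 0.0, -84.0]
contact_force: [0.3, 0.5, -0.2]
gripper_width: 0.0398
```

Request:
servo_tool([
  [0,0,0],
  [0,0,0],
  [0,0,0],
  [0,0,0],
  [0,0,0],
], grip=[1,1,1,1,1], turn=[0,0,0,0,0])

```text
time_s: 4.0
tcp_pos: [0.5146, -0.0561, 0.1005]
eef_rot: [180.0, -0.0, -84.0]
contact_force: [-0.9, -0.4, 1.1]
gripper_width: 0.0314
```

```bash
python3 go.py .567 -.372 .18 -84
```

```text
t 4.0 tcp [ 0.5146 -0.0561  0.1005] rpy [179.98  -0.   -83.98] w 0.0314 F [-0.9 -0.4  1.1]
shift [ 0.3197 -0.019  -0.0795] turn 0.0 rows 7.9
```

Gripped: the opening is 31.4 mm on the 32 mm cap. Now lift.

Request:
servo_tool([
  [0,0,-0.01],
  [0,0,-0.03],
  [0,0,-0.055],
  [0.01,0,-0.075],
  [0.03,-0.002,-0.08],
  [0.055,-0.003,-0.08],
  [0.08,-0.005,-0.08],
  [0.105,-0.006,-0.08],
  [0.12,-0.007,-0.08],
  [0.12,-0.007,-0.08],
], grip=[1,1,1,1,1,1,1,1,1,1], turn=[0,0,0,0,0,0,0,0,0,0])

```text
time_s: 4.83
tcp_pos: [0.5344, -0.177, 0.1808]
eef_rot: [180.0, -0.0, -84.1]
contact_force: [1.3, 0.4, -1.0]
gripper_width: 0.0319
```

```bash
python3 snap.py wrist w3; python3 go.py .567 -.372 .18 -84
```

```text
t 4.88 tcp [ 0.5341 -0.1758  0.1807] rpy [179.98   0.   -84.12] w 0.0314 F [ 0.1 -1.3 -1.4]
shift [ 0.1985 -0.0126  0.0007] turn -0.002 rows 4.8
```

View pics/w3.png

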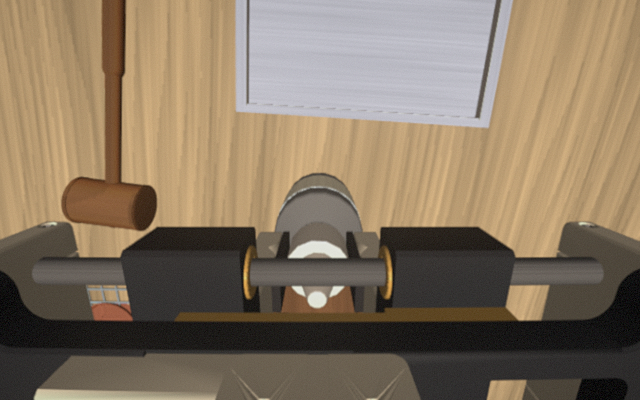

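The bottle hangs upright in the jaws. The aluminium tray's near rim runs from (237,111) to (489,126), and the side walls run up to (237,0) and (513,0).

```bash
python3 - <<'E'
from h import *
import pickle
c=pickle.load(open("pics/w3.pkl","rb"))
P=plane(c,[(237,111),(489,126),(236,1),(514,1)],.014)[:,:2]*1000;print(P.round(1))
e=P[1]-P[0];L=np.linalg.norm(e);e/=L;n=np.array([e[1],-e[0]]);n=n if n[1]<0 else -n
c0=(P[0]+P[1])/2+n*81;print(L,"x-axis yaw",np.degrees(np.arctan2(-e[1],-e[0])),"centre",c0)
ex=-e;ey=-n
for nm,(a,b) in dict(spout=(70,-38),slim=(-70,-38),jar=(0,38)).items(): print(nm,(c0+a*ex+b*ey).round(1))
E
```

```text
[[ 626.6 -246.1]
 [ 362.1 -258.8]
 [ 631.5 -347.5]
 [ 366.2 -376.5]]
264.7753250961771 x-axis yaw 2.7601636740846107 centre [ 498.26255625 -333.33539109]
spout [ 570.  -367.9]
slim [ 430.2 -374.7]
jar [ 496.4 -295.4]
```

```bash
python3 go.py .57 -.370 .13 -84
```

```text
t 4.88 tcp [ 0.5341 -0.1758  0.1807] rpy [179.98   0.   -84.12] w 0.0314 F [ 0.1 -1.3 -1.4]
shift [ 0.1968 -0.0158  0.0507] turn -0.002 rows 4.9
```

Request:
servo_tool([
  [0.02,-0.002,0],
  [0.05,-0.004,0],
  [0.085,-0.007,0],
  [0.12,-0.01,0],
  [0.15,-0.012,0.004],
  [0.18,-0.0145,0.015],
  [0.1968,-0.0158,0.03],
  [0.1968,-0.0158,0.045],
  [0.1968,-0.0158,0.051],
  [0.1968,-0.0158,0.051],
], grip=[1,1,1,1,1,1,1,1,1,1], turn=[0,0,0,0,0,0,0,0,0,0])

```text
time_s: 5.72
tcp_pos: [0.5695, -0.3675, 0.1276]
eef_rot: [179.8, 0.1, -84.0]
contact_force: [0.5, 0.1, -2.3]
gripper_width: 0.0315
```

```bash
python3 go.py .57 -.370 .095 -84;python3 snap.py scene s4;python3 - <<'E'
import cv2
cv2.imwrite("pics/s4c.png",cv2.resize(cv2.imread("pics/s4.png")[120:320,90:300],None,fx=3,fy=3)[:600])
E
```

```text
t 5.72 tcp [ 0.5695 -0.3675  0.1276] rpy [ 1.7981e+02  1.2000e-01 -8.3990e+01] w 0.0315 F [ 0.5  0.1 -2.3]
shift [ 0.0025 -0.0002  0.0326] turn 0.0 rows 0.8
```

View pics/s4c.png

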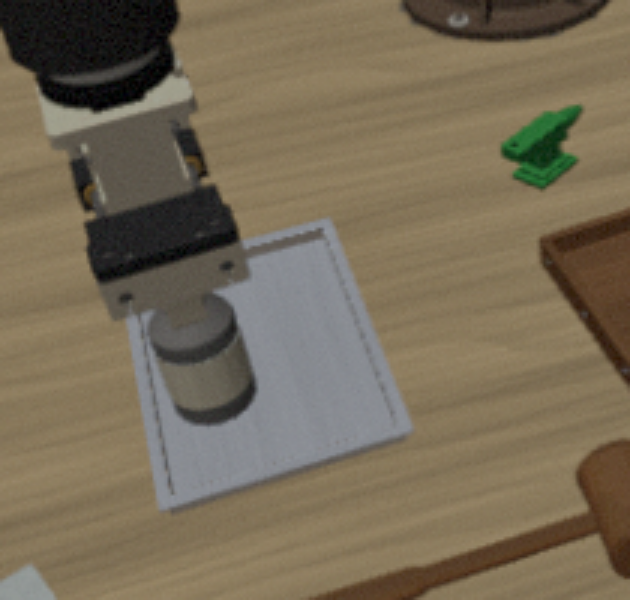

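Request:
servo_tool([
  [0,0,0.012],
  [0,0,0.022],
  [0,0,0.029],
  [0,0,0.032],
  [0,0,0.034],
  [0,0,0.034],
], grip=[1,1,1,1,1,1], turn=[0,0,0,0,0,0])

```text
time_s: 6.27
tcp_pos: [0.5705, -0.3685, 0.0951]
eef_rot: [180.0, 0.0, -84.0]
contact_force: [0.3, -0.6, -1.6]
gripper_width: 0.0317
```

Request:
servo_tool([
  [0,0,0.001],
  [0,0,0.002],
  [0,0,0.002],
], grip=[1,1,1], turn=[0,0,0])

```text
time_s: 6.52
tcp_pos: [0.5707, -0.3688, 0.0937]
eef_rot: [-180.0, -0.0, -84.0]
contact_force: [0.2, 0.5, -2.4]
gripper_width: 0.0316
```

Request:
servo_tool([
  [0,0,0.001],
  [0,0,0.0015],
  [0,0,0.0015],
], grip=[1,1,1], turn=[0,0,0])

```text
time_s: 6.77
tcp_pos: [0.5709, -0.3692, 0.0936]
eef_rot: [-179.9, -0.1, -84.0]
contact_force: [-1.8, 0.4, 6.0]
gripper_width: 0.0318
```

Touchdown: force went from -2 to +6 N. Release.

Request:
servo_tool([
  [0,0,-0.001],
  [0,0,-0.001],
  [0,0,-0.001],
  [0,0,-0.001],
  [0,0,-0.001],
  [0,0,-0.01],
  [0,0,-0.035],
  [0,0,-0.07],
], grip=[0.2,0.0,-0.3,-0.4,-0.4,-0.4,-0.4,-0.4], turn=[0,0,0,0,0,0,0,0])

```text
time_s: 7.43
tcp_pos: [0.5689, -0.3679, 0.1601]
eef_rot: [179.7, 0.2, -84.0]
contact_force: [0.7, -0.9, 0.8]
gripper_width: 0.0612
```

```bash
python3 go.py .508 .0165 .20 -84
```

```text
t 7.43 tcp [ 0.5689 -0.3679  0.1601] rpy [ 1.797e+02  1.700e-01 -8.400e+01] w 0.0612 F [ 0.7 -0.9  0.8]
shift [-0.3887  0.0204 -0.0399] turn -0.0 rows 9.4
```

Request:
servo_tool([
  [-0.005,0,-0.035],
  [-0.04,0.002,-0.04],
  [-0.08,0.004,-0.04],
  [-0.12,0.006,-0.04],
  [-0.16,0.008,-0.04],
  [-0.2,0.01,-0.04],
  [-0.24,0.0125,-0.04],
  [-0.28,0.0145,-0.04],
  [-0.31,0.0162,-0.04],
  [-0.33,0.0173,-0.04],
], grip=[-0.4,-0.4,-0.4,-0.4,-0.4,-0.4,-0.4,-0.4,-0.4,-0.4], turn=[0,0,0,0,0,0,0,0,0,0])

```text
time_s: 8.27
tcp_pos: [0.5184, -0.0398, 0.2032]
eef_rot: [-179.9, 0.0, -83.9]
contact_force: [-0.8, -0.7, -0.2]
gripper_width: 0.0612
```

```bash
python3 snap.py side a5; python3 go.py .508 .0165 .20 -84
```

```text
t 8.32 tcp [ 0.5183 -0.0383  0.2032] rpy [-1.799e+02  6.000e-02 -8.386e+01] w 0.0614 F [-1.4  2.5  0.2]
shift [-0.0555  0.0044  0.0032] turn 0.002 rows 1.3
```

View pics/a5.png

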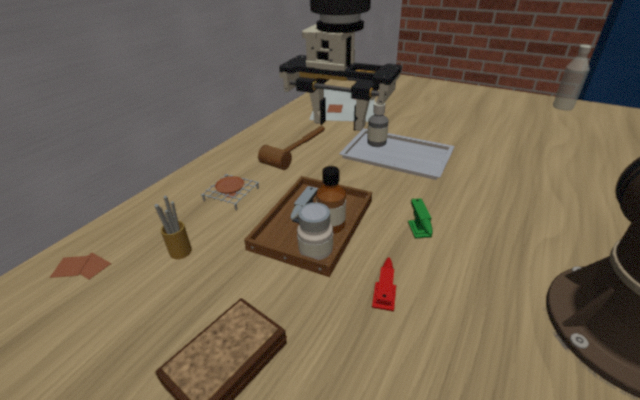

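The spout bottle stands upright in the aluminium tray, at (378,130). Moving over the slim bottle.

Request:
servo_tool([
  [-0.03,0.0024,0.003],
  [-0.0555,0.0044,0.003],
  [-0.0555,0.0044,0.003],
  [-0.0555,0.0044,0.003],
], grip=[-0.4,-0.4,-0.4,-0.4], turn=[0,0,0,0])

```text
time_s: 8.65
tcp_pos: [0.5087, 0.0134, 0.1998]
eef_rot: [-179.9, 0.0, -83.8]
contact_force: [-0.0, -0.8, 0.3]
gripper_width: 0.0611
```

```bash
python3 snap.py wrist w6; python3 go.py .508 .0165 .113 -84; python3 - <<'E'
from h import *
import pickle
c=pickle.load(open("pics/w6.pkl","rb"));d=np.load("pics/w6.npy");C=cloud(c,d);z=C[...,2]
m=(z>.132)&(z<.15)&(np.hypot(C[...,0]-.508,C[...,1]-.0165)<.03);v,u=np.nonzero(m)
P=plane(c,np.c_[u,v],.142)*1000;print(len(P),cv2.minEnclosingCircle(P[:,:2].astype(np.float32)))
E
```

```text
t 8.7 tcp [0.5088 0.0127 0.1997] rpy [-179.95    0.    -83.9 ] w 0.0611 F [ 0.9 -0.5 -0.6]
shift [-0.0039  0.0004  0.0867] turn 0.002 rows 2.1
1367 ((507.0262756347656, 14.596588134765625), 16.792585372924805)
```

View pics/w6.png

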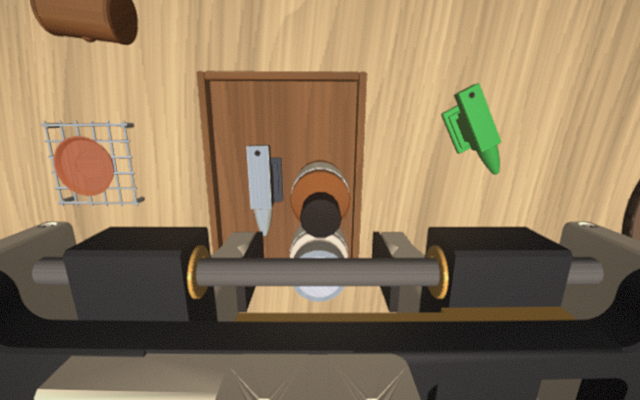

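The slim cap is at (321,214), centred between the fingers. It measures (507,15), within 2 mm of the first measurement.

Request:
servo_tool([
  [-0.003,0.001,0.025],
  [-0.003,0.001,0.05],
  [-0.003,0.001,0.075],
  [-0.003,0.001,0.0867],
  [-0.003,0.001,0.0867],
  [-0.003,0.001,0.0867],
  [-0.003,0.001,0.0867],
  [-0.003,0.001,0.0867],
  [-0.003,0.001,0.0867],
  [-0.003,0.001,0.0867],
], grip=[-0.4,-0.4,-0.4,-0.4,-0.4,1,1,1,1,1], newtons=25, turn=[0,0,0,0,0,0,0,0,0,0])

```text
time_s: 9.53
tcp_pos: [0.5078, 0.0154, 0.1132]
eef_rot: [-179.9, 0.0, -84.0]
contact_force: [-1.6, 0.1, 0.3]
gripper_width: 0.0336
```

Request:
servo_tool([
  [0,0,0],
  [0,0,0],
  [0,0,0],
], grip=[1,1,1], turn=[0,0,0])

```text
time_s: 9.78
tcp_pos: [0.5075, 0.0153, 0.1131]
eef_rot: [-180.0, -0.0, -84.0]
contact_force: [-1.7, 0.5, 6.6]
gripper_width: 0.0314
```

```bash
python3 go.py .43 -.373 .19 -84
```

```text
t 9.78 tcp [0.5075 0.0153 0.1131] rpy [-179.96   -0.    -83.96] w 0.0314 F [-1.7  0.5  6.6]
shift [ 0.378   0.1179 -0.0769] turn 0.001 rows 9.7
```

Request:
servo_tool([
  [0,0,-0.01],
  [0,0,-0.03],
  [0,0,-0.055],
  [0.01,0.003,-0.073],
  [0.035,0.011,-0.077],
  [0.07,0.022,-0.077],
  [0.105,0.033,-0.077],
  [0.14,0.044,-0.077],
  [0.175,0.055,-0.077],
  [0.21,0.065,-0.077],
], grip=[1,1,1,1,1,1,1,1,1,1], turn=[0,0,0,0,0,0,0,0,0,0])

```text
time_s: 10.62
tcp_pos: [0.4638, -0.2018, 0.1899]
eef_rot: [-180.0, 0.0, -84.0]
contact_force: [0.6, 0.1, -2.4]
gripper_width: 0.0318
```

```bash
python3 go.py .43 -.373 .14 -84
```

```text
t 10.62 tcp [ 0.4638 -0.2018  0.1899] rpy [-1.7998e+02  1.0000e-02 -8.3960e+01] w 0.0318 F [ 0.6  0.1 -2.4]
shift [0.1667 0.0516 0.0499] turn 0.001 rows 4.4
```

Request:
servo_tool([
  [0.035,0.011,0],
  [0.07,0.022,0],
  [0.105,0.033,0],
  [0.135,0.042,0.003],
  [0.158,0.049,0.012],
  [0.167,0.0516,0.027],
  [0.167,0.0516,0.042],
  [0.167,0.0516,0.05],
  [0.167,0.0516,0.05],
  [0.167,0.0516,0.05],
], grip=[1,1,1,1,1,1,1,1,1,1], turn=[0,0,0,0,0,0,0,0,0,0])

```text
time_s: 11.45
tcp_pos: [0.4309, -0.3716, 0.1395]
eef_rot: [180.0, 0.0, -84.0]
contact_force: [0.2, -0.2, -1.3]
gripper_width: 0.0314
```

```bash
python3 go.py .43 -.373 .107 -84;python3 snap.py scene s7;python3 - <<'E'
import cv2
cv2.imwrite("pics/s7c.png",cv2.resize(cv2.imread("pics/s7.png")[120:320,90:300],None,fx=3,fy=3)[:600])
E
```

```text
t 11.45 tcp [ 0.4309 -0.3716  0.1395] rpy [ 1.7996e+02  1.0000e-02 -8.3950e+01] w 0.0314 F [ 0.2 -0.2 -1.3]
shift [0.0013 0.001  0.0325] turn 0.001 rows 0.8
```

View pics/s7c.png

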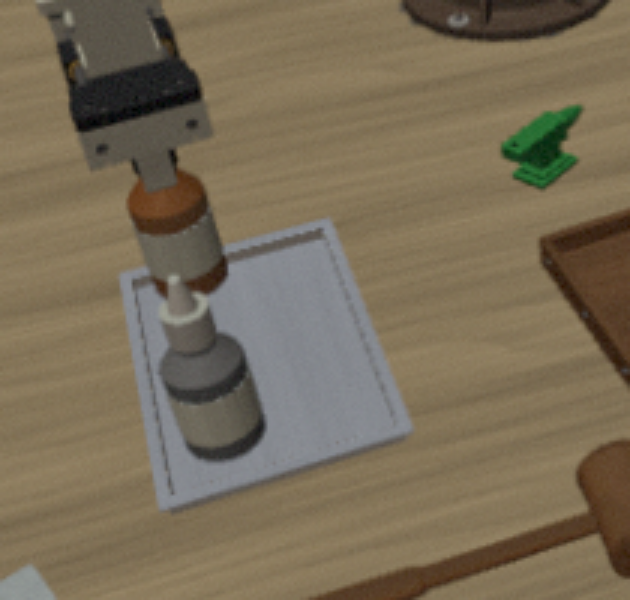

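Request:
servo_tool([
  [0,0.001,0.012],
  [0,0.001,0.022],
  [0,0.001,0.028],
  [0,0.001,0.031],
  [0,0.001,0.0325],
  [0,0.001,0.0335],
  [0,0.001,0.0345],
  [0,0.001,0.0345],
], grip=[1,1,1,1,1,1,1,1], turn=[0,0,0,0,0,0,0,0])

```text
time_s: 12.17
tcp_pos: [0.4302, -0.3725, 0.1061]
eef_rot: [-180.0, -0.1, -84.0]
contact_force: [-2.3, 1.0, 4.3]
gripper_width: 0.0316
```

Touchdown (+4.3 N). Release, then move to the jar.

Request:
servo_tool([
  [0,0,-0.001],
  [0,0,-0.001],
  [0,0,-0.001],
  [0,0,-0.001],
  [0,0,-0.001],
  [0,0,-0.01],
  [0,0,-0.035],
  [0,0,-0.07],
  [-0.02,0,-0.09],
], grip=[0.2,0.0,-0.3,-0.4,-0.4,-0.4,-0.7,-1,-1], turn=[0,0,0,0,0,0,0,0,0])

```text
time_s: 12.92
tcp_pos: [0.4291, -0.3545, 0.1983]
eef_rot: [-179.9, -0.2, -84.0]
contact_force: [1.7, 0.4, 1.3]
gripper_width: 0.076
```

```bash
python3 go.py .501 .088 .18 -84
```

```text
t 12.92 tcp [ 0.4291 -0.3545  0.1983] rpy [-1.7991e+02 -1.7000e-01 -8.4020e+01] w 0.076 F [1.7 0.4 1.3]
shift [-0.4325 -0.1177  0.0183] turn -0.0 rows 10.8
```

Request:
servo_tool([
  [-0.035,-0.01,0],
  [-0.075,-0.02,0],
  [-0.115,-0.031,0],
  [-0.155,-0.042,0],
  [-0.195,-0.053,0],
  [-0.235,-0.064,0],
  [-0.275,-0.075,0],
  [-0.315,-0.086,0],
  [-0.355,-0.097,0.005],
  [-0.39,-0.107,0.01],
], grip=[-1,-1,-1,-1,-1,-1,-1,-1,-1,-1], turn=[0,0,0,0,0,0,0,0,0,0])

```text
time_s: 13.75
tcp_pos: [0.4937, 0.0496, 0.1861]
eef_rot: [-179.9, 0.0, -83.9]
contact_force: [1.1, -1.3, 0.3]
gripper_width: 0.0877
```

```bash
python3 go.py .501 .088 .18 -84; python3 snap.py side a8
```

```text
t 13.75 tcp [0.4937 0.0496 0.1861] rpy [-1.7987e+02  4.0000e-02 -8.3930e+01] w 0.0877 F [ 1.1 -1.3  0.3]
shift [-0.0374 -0.0113  0.0061] turn 0.001 rows 0.9
```

View pics/a8.png

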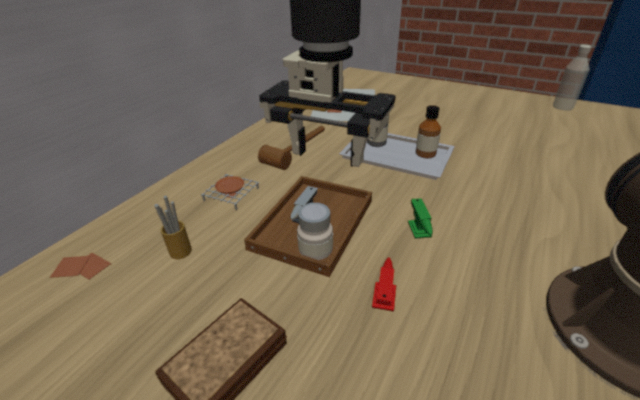

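Both bottles stand upright in the metal tray, at (378,130) and (429,135). On to the jar.

Request:
servo_tool([
  [-0.025,-0.008,0.005],
  [-0.0385,-0.0113,0.006],
  [-0.0385,-0.0113,0.006],
  [-0.0385,-0.0113,0.006],
], grip=[-1,-1,-1,-1], turn=[0,0,0,0])

```text
time_s: 14.13
tcp_pos: [0.5005, 0.0868, 0.1791]
eef_rot: [180.0, -0.0, -83.9]
contact_force: [0.4, 0.1, 0.2]
gripper_width: 0.0879
```

```bash
python3 snap.py wrist w9; python3 - <<'E'
from h import *
import pickle
c=pickle.load(open("pics/w9.pkl","rb"));d=np.load("pics/w9.npy");C=cloud(c,d);z=C[...,2]
m=(z>.09)&(z<.106)&(np.hypot(C[...,0]-.501,C[...,1]-.088)<.045);v,u=np.nonzero(m)
P=plane(c,np.c_[u,v],.098)*1000;print(len(P),cv2.minEnclosingCircle(P[:,:2].astype(np.float32)))
m=(z>.05)&(z<.066)&(np.hypot(C[...,0]-.569,C[...,1]-.018)<.07);v,u=np.nonzero(m)
P=plane(c,np.c_[u,v],.058)*1000;print("anvil",len(P),cv2.minAreaRect(P[:,:2].astype(np.float32)))
E
python3 go.py .501 .088 .077 -84
```

```text
3383 ((500.9457702636719, 88.47196960449219), 28.16404914855957)
anvil 2519 ((559.97412109375, 28.26403045654297), (47.34138870239258, 112.67842102050781), 29.862857818603516)
t 14.18 tcp [0.5004 0.0861 0.1792] rpy [ 1.7999e+02 -1.0000e-02 -8.3960e+01] w 0.0878 F [-0.1 -0.5 -0.7]
shift [-0.0018 -0.0008  0.1022] turn 0.001 rows 2.5
```

View pics/w9.png

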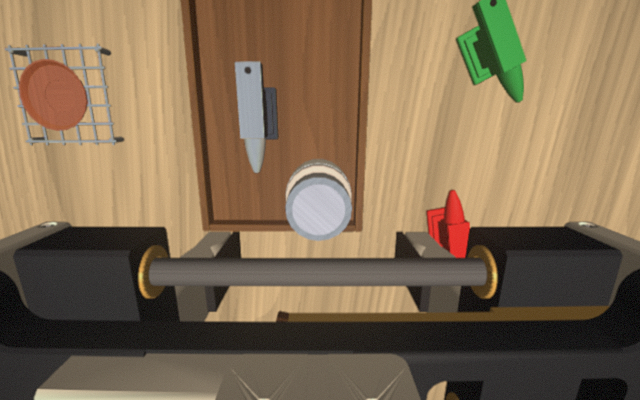

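The jar lid is at (318,208), centred, and measures (501,88.5). Descend and grip.

Request:
servo_tool([
  [-0.002,0,0.02],
  [-0.002,0,0.045],
  [-0.002,0,0.07],
  [-0.002,0,0.092],
  [-0.002,0,0.109],
  [-0.002,0,0.109],
  [-0.002,0,0.109],
  [-0.002,0,0.109],
  [-0.002,0,0.109],
  [-0.002,0,0.109],
], grip=[-0.75,-0.75,-0.75,-0.75,-0.75,-0.75,1,1,1,1], newtons=25, turn=[0,0,0,0,0,0,0,0,0,0])

```text
time_s: 15.02
tcp_pos: [0.5009, 0.0885, 0.0711]
eef_rot: [-179.9, 0.0, -84.0]
contact_force: [-0.8, -0.7, 0.9]
gripper_width: 0.0557
```

Request:
servo_tool([
  [0,0,0],
  [0,0,0],
  [0,0,0],
  [0,0,0],
], grip=[1,1,1,1], turn=[0,0,0,0])

```text
time_s: 15.35
tcp_pos: [0.5008, 0.0886, 0.0711]
eef_rot: [-179.9, 0.0, -84.0]
contact_force: [-2.3, -0.6, 6.9]
gripper_width: 0.0554
```

```bash
python3 go.py .4965 -.296 .15 -84
```

```text
t 15.35 tcp [0.5008 0.0886 0.0711] rpy [-1.7991e+02  2.0000e-02 -8.3960e+01] w 0.0554 F [-2.3 -0.6  6.9]
shift [ 0.382   0.0448 -0.0789] turn 0.001 rows 9.4
```

Request:
servo_tool([
  [0,0,-0.01],
  [0,0,-0.03],
  [0,0,-0.055],
  [0.01,0.001,-0.073],
  [0.035,0.004,-0.079],
  [0.07,0.008,-0.079],
  [0.105,0.012,-0.079],
  [0.14,0.016,-0.079],
  [0.175,0.02,-0.079],
  [0.21,0.025,-0.079],
], grip=[1,1,1,1,1,1,1,1,1,1], turn=[0,0,0,0,0,0,0,0,0,0])

```text
time_s: 16.18
tcp_pos: [0.4972, -0.1245, 0.1498]
eef_rot: [-179.9, 0.0, -84.0]
contact_force: [0.6, -0.3, -2.8]
gripper_width: 0.0556
```

```bash
python3 go.py .4965 -.296 .10 -84
```

```text
t 16.18 tcp [ 0.4972 -0.1245  0.1498] rpy [-1.7995e+02  1.0000e-02 -8.3950e+01] w 0.0556 F [ 0.6 -0.3 -2.8]
shift [0.1705 0.0188 0.0498] turn 0.001 rows 4.3
```

Request:
servo_tool([
  [0.035,0.004,0],
  [0.07,0.008,0],
  [0.105,0.012,0],
  [0.135,0.015,0.003],
  [0.158,0.0175,0.012],
  [0.1705,0.0188,0.027],
  [0.1705,0.0188,0.042],
  [0.1705,0.0188,0.05],
  [0.1705,0.0188,0.05],
  [0.1705,0.0188,0.05],
], grip=[1,1,1,1,1,1,1,1,1,1], turn=[0,0,0,0,0,0,0,0,0,0])

```text
time_s: 17.02
tcp_pos: [0.4966, -0.2942, 0.0991]
eef_rot: [180.0, 0.0, -83.9]
contact_force: [0.4, -0.0, -2.0]
gripper_width: 0.0555
```

```bash
python3 go.py .4965 -.296 .065 -84;python3 snap.py scene s10;python3 - <<'E'
import cv2
cv2.imwrite("pics/s10c.png",cv2.resize(cv2.imread("pics/s10.png")[120:320,90:300],None,fx=3,fy=3)[:600])
E
```

```text
t 17.02 tcp [ 0.4966 -0.2942  0.0991] rpy [179.96   0.   -83.95] w 0.0555 F [ 0.4 -0.  -2. ]
shift [0.0018 0.0003 0.0341] turn 0.001 rows 0.8
```

View pics/s10c.png

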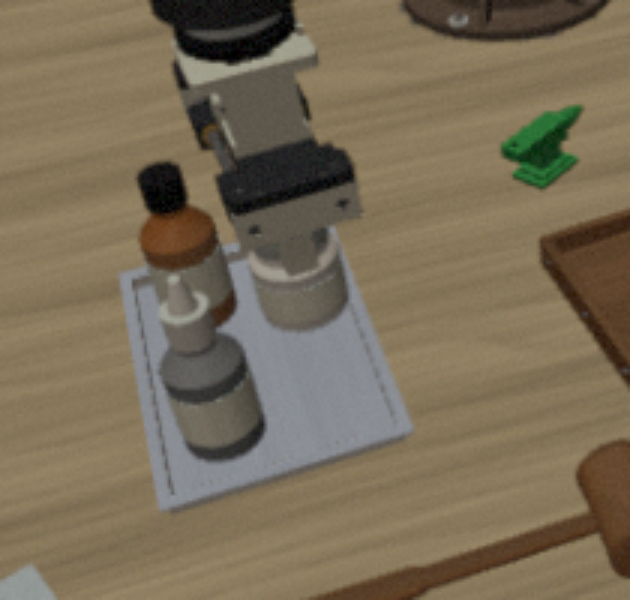

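The jar hangs over its free spot in the tray, clear of both bottles. Lower it.

Request:
servo_tool([
  [0,0,0.012],
  [0,0,0.022],
  [0,0,0.029],
  [0,0,0.032],
  [0,0,0.034],
  [0,0,0.035],
  [0,0,0.036],
  [0,0,0.036],
], grip=[1,1,1,1,1,1,1,1], turn=[0,0,0,0,0,0,0,0])

```text
time_s: 17.73
tcp_pos: [0.4966, -0.2948, 0.0642]
eef_rot: [-180.0, -0.0, -84.0]
contact_force: [-3.7, 1.5, 6.1]
gripper_width: 0.0557
```

Request:
servo_tool([
  [0,0,-0.001],
  [0,0,-0.001],
  [0,0,-0.001],
  [0,0,-0.001],
  [0,0,-0.001],
  [0,0,-0.01],
  [0,0,-0.035],
  [0,0,-0.07],
  [0,0,-0.105],
], grip=[-0.3,-0.5,-0.7,-0.8,-0.8,-0.8,-0.8,-0.8,-0.8], turn=[0,0,0,0,0,0,0,0,0])

```text
time_s: 18.48
tcp_pos: [0.496, -0.2945, 0.169]
eef_rot: [179.9, 0.0, -84.0]
contact_force: [1.5, -0.3, 0.2]
gripper_width: 0.0787
```

```bash
python3 go.py .57 .11 .25 -84; python3 snap.py scene s11; python3 snap.py wrist w11
```

```text
t 18.48 tcp [ 0.496  -0.2945  0.169 ] rpy [ 1.7989e+02  3.0000e-02 -8.3980e+01] w 0.0787 F [ 1.5 -0.3  0.2]
shift [-0.3945 -0.116  -0.081 ] turn 0.0 rows 10.1
```

View pics/s11.png

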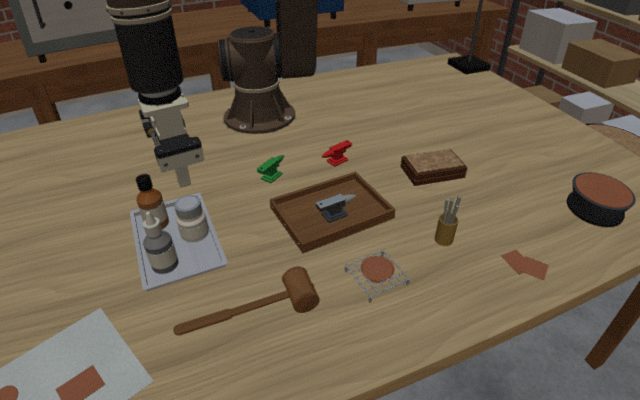

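View pics/w11.png

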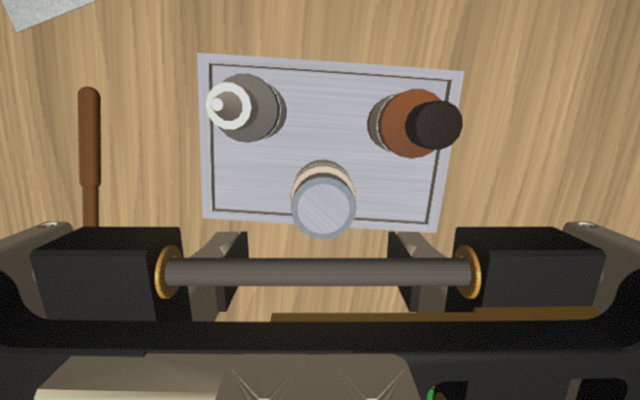

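All three stand upright and free in the metal tray: the spout bottle at (240,105), the slim bottle at (420,122) and the jar at (323,205) in the wrist view. Now the anvil.

```bash
python3 go.py .569 .018 .20 -84; python3 - <<'E'
from h import *
import pickle
c=pickle.load(open("pics/w11.pkl","rb"));P=plane(c,[(198,53),(463,71),(437,231),(203,218)],.014)[:,:2]*1000
ctr=P.mean(0);print(P.round(),ctr.round(1))
d=np.load("pics/w11.npy");C=cloud(c,d)
E
```

```text
t 18.58 tcp [ 0.5001 -0.296   0.1749] rpy [-179.46   -0.29  -83.92] w 0.0788 F [ 0.1 -0.6  0. ]
shift [-0.3049 -0.1018 -0.0251] turn 0.001 rows 7.7
[[ 634. -417.]
 [ 371. -429.]
 [ 362. -259.]
 [ 627. -245.]] [ 498.4 -337.6]
```

Request:
servo_tool([
  [-0.03,-0.01,-0.02],
  [-0.065,-0.022,-0.025],
  [-0.1,-0.033,-0.025],
  [-0.14,-0.047,-0.025],
  [-0.18,-0.06,-0.025],
  [-0.22,-0.073,-0.025],
  [-0.26,-0.087,-0.025],
  [-0.29,-0.097,-0.025],
  [-0.305,-0.102,-0.025],
  [-0.305,-0.102,-0.025],
], grip=[-0.8,-0.8,-0.8,-0.8,-0.8,-0.8,-0.8,-0.8,-0.8,-0.8], turn=[0,0,0,0,0,0,0,0,0,0])

```text
time_s: 19.42
tcp_pos: [0.567, 0.0226, 0.1932]
eef_rot: [-179.9, 0.0, -83.8]
contact_force: [0.4, -0.4, 0.1]
gripper_width: 0.0789
```

```bash
python3 go.py .569 .018 .20 -84;python3 snap.py wrist w12; python3 go.py .569 .018 .20 -84; python3 - <<'E'
from h import *
import pickle
c=pickle.load(open("pics/w12.pkl","rb"));d=np.load("pics/w12.npy");C=cloud(c,d);z=C[...,2]
m=((z>.05)&(z<.068)&(abs(C[...,0]-.569)<.05)&(abs(C[...,1]-.018)<.08)).astype(np.uint8)
k,lab,st,ce=cv2.connectedComponentsWithStats(m);i=1+np.argmax(st[1:,4]);v,u=np.nonzero(lab==i)
P=plane(c,np.c_[u,v],.058)*1000;print(st[i],cv2.minAreaRect(P[:,:2].astype(np.float32)))
im=cv2.imread("pics/w12.png")
cv2.imwrite("pics/w12c.png",cv2.resize(im[100:300,200:400],None,fx=3,fy=3))
E
```

```text
t 19.42 tcp [0.567  0.0226 0.1932] rpy [-1.7995e+02  1.0000e-02 -8.3780e+01] w 0.0789 F [ 0.4 -0.4  0.1]
shift [ 0.0047 -0.0015 -0.0068] turn 0.004 rows 0.2
t 19.47 tcp [0.5664 0.021  0.1931] rpy [-179.99   -0.    -83.82] w 0.0789 F [ 0.1 -1.1  0.7]
shift [ 0.0032 -0.0023 -0.0069] turn 0.003 rows 0.2
[ 306  143   22   91 1736] ((569.4617309570312, 21.06228256225586), (20.995237350463867, 92.28116607666016), 6.7523674964904785)
```

View pics/w12c.png

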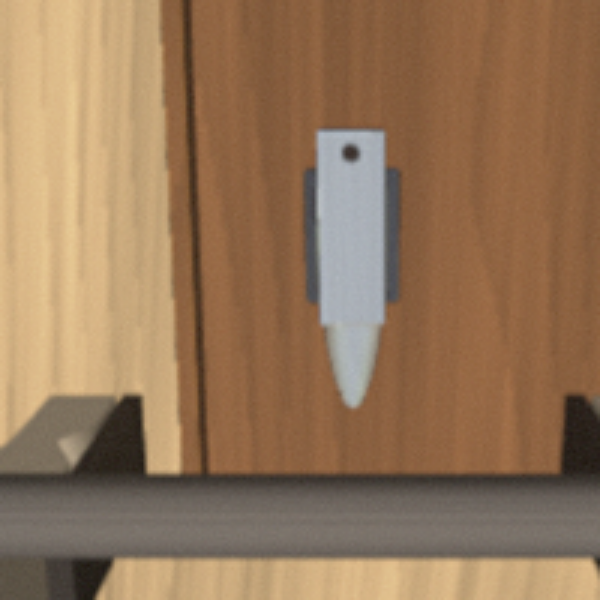

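```bash
python3 - <<'E'
from h import *
import pickle
c=pickle.load(open("pics/w12.pkl","rb"))
print("foot",(plane(c,[(317.3,178.3),(317.3,156.2),(317.3,200.5)],.021)*1000).round(1))
print("heel",(plane(c,[(317,143.2)],.058)*1000).round(1), "tip",(plane(c,[(317.5,235.5)],.055)*1000).round(1))
E
```

```text
foot [[569.2  16.6  21. ]
 [571.9  -7.8  21. ]
 [566.4  42.1  21. ]]
heel [[574.  -24.6  58. ]] tip [[563.   70.8  55. ]]
```

Foot length measures 50 mm (52 expected), and the foot and heel measurements agree: anvil origin ≈ (569,17), yaw ≈ 6°. Descend and grip its block.

```bash
python3 go.py .5693 .0173 .030 -83.8
```

```text
t 19.47 tcp [0.5664 0.021  0.1931] rpy [-179.99   -0.    -83.82] w 0.0789 F [ 0.1 -1.1  0.7]
shift [ 0.004  -0.0025  0.1631] turn -0.0 rows 3.9
```

Request:
servo_tool([
  [0.004,-0.0025,0.02],
  [0.004,-0.0025,0.05],
  [0.004,-0.0025,0.08],
  [0.004,-0.0025,0.11],
  [0.004,-0.0025,0.135],
  [0.004,-0.0025,0.152],
  [0.004,-0.0025,0.163],
  [0.004,-0.0025,0.163],
], grip=[-0.6,-0.5,-0.5,-0.5,-0.5,-0.5,-0.5,-0.5], newtons=40, turn=[0,0,0,0,0,0,0,0])

```text
time_s: 20.13
tcp_pos: [0.5675, 0.0142, 0.0278]
eef_rot: [179.8, -0.0, -84.1]
contact_force: [0.1, 0.4, 0.5]
gripper_width: 0.0656
```

Request:
servo_tool([
  [0,0,0],
  [0,0,0],
  [0,0,0],
  [0,0,0],
  [0,0,0],
  [0,0,0],
  [0,0,0],
  [0,0,0],
  [0,0,0],
], grip=[1,1,1,1,1,1,1,1,1], turn=[0,0,0,0,0,0,0,0,0])

```text
time_s: 20.88
tcp_pos: [0.5689, 0.0158, 0.0301]
eef_rot: [180.0, -0.0, -84.0]
contact_force: [-2.4, -0.0, 4.2]
gripper_width: 0.0223
```

```bash
python3 go.py .498 .336 .15 -98
```

```text
t 20.88 tcp [0.5689 0.0158 0.0301] rpy [179.99  -0.   -83.98] w 0.0223 F [-2.4 -0.   4.2]
shift [-0.3259  0.0369 -0.1199] turn 0.245 rows 8.4
```

```bash
python3 - <<'E'
from h import *
import pickle
c=pickle.load(open("pics/wrist1.pkl","rb"))
P=plane(c,np.array([(197,105),(408,148),(320,462),(115,417)])/5+[280,210],.04)[:,:2]*1000
print(P.round(1),P.mean(0),np.linalg.norm(np.diff(P,axis=0),axis=1));
e=(P[3]+P[2]-P[0]-P[1])/2;print("yaw",np.degrees(np.arctan2(e[1],e[0]))-90)
E
```

```text
[[528.5 267.6]
 [449.  276.5]
 [464.7 412. ]
 [546.9 400.2]] [497.25317076 339.0761628 ] [ 79.97237636 136.39154297  83.02492005]
yaw -7.252473602013453
```

Request:
servo_tool([
  [0,0,-0.006],
  [0,0,-0.02],
  [0,0,-0.045],
  [0,0,-0.075],
  [0,0,-0.105],
  [0,0,-0.12],
  [0,0,-0.12],
], grip=[1,1,1,1,1,1,1], turn=[0,0,0,0,0,0,0])

```text
time_s: 21.47
tcp_pos: [0.5709, 0.0162, 0.1536]
eef_rot: [-179.7, 0.1, -84.0]
contact_force: [0.8, -0.2, -4.5]
gripper_width: 0.0218
```

```bash
python3 go.py .4977 .336 .12 -98
```

```text
t 21.47 tcp [0.5709 0.0162 0.1536] rpy [-1.7966e+02  5.0000e-02 -8.3960e+01] w 0.0218 F [ 0.8 -0.2 -4.5]
shift [-0.3257  0.0391  0.0336] turn 0.245 rows 7.9
```

Request:
servo_tool([
  [-0.02,0.002,0],
  [-0.05,0.006,0],
  [-0.085,0.01,0],
  [-0.12,0.014,0],
  [-0.155,0.018,0],
  [-0.19,0.023,0],
  [-0.225,0.027,0],
  [-0.26,0.031,0],
  [-0.29,0.035,0],
  [-0.31,0.037,0],
], grip=[1,1,1,1,1,1,1,1,1,1], turn=[0,0.03,0.06,0.09,0.12,0.15,0.18,0.21,0.235,0.245])

```text
time_s: 22.3
tcp_pos: [0.4979, 0.3222, 0.1478]
eef_rot: [179.9, -0.1, -98.0]
contact_force: [1.0, -0.4, -4.4]
gripper_width: 0.0215
```

```bash
python3 go.py .4977 .336 .11 -98; python3 snap.py scene s13; python3 go.py .4977 .336 .11 -98; python3 - <<'E'
import cv2
cv2.imwrite("pics/s13c.png",cv2.resize(cv2.imread("pics/s13.png")[80:230,340:520],None,fx=4,fy=4)[:600])
E
```

```text
t 22.3 tcp [0.4979 0.3222 0.1478] rpy [ 1.7988e+02 -1.0000e-01 -9.8040e+01] w 0.0215 F [ 1.  -0.4 -4.4]
shift [-0.0136  0.0021  0.0378] turn -0.001 rows 1.0
t 22.35 tcp [0.498  0.3247 0.1477] rpy [ 1.7992e+02 -3.0000e-02 -9.7970e+01] w 0.0217 F [ 1.   2.7 -4. ]
shift [-0.0111  0.0019  0.0377] turn 0.0 rows 0.9
```

View pics/s13c.png

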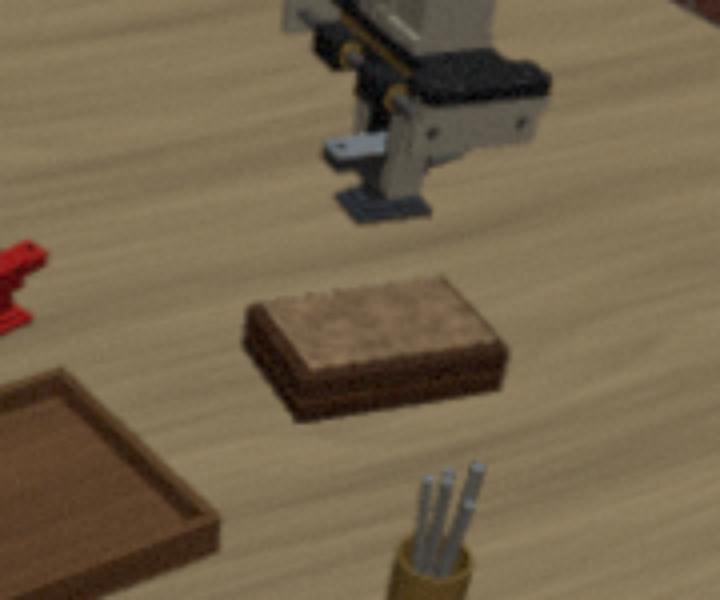

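The anvil hangs level, lengthwise along the block. Move over the centre and lower.

Request:
servo_tool([
  [-0.008,0.001,0.005],
  [-0.0115,0.002,0.02],
  [-0.0115,0.002,0.04],
  [-0.0115,0.002,0.058],
  [-0.0115,0.002,0.07],
  [-0.0115,0.002,0.077],
  [-0.0115,0.002,0.08],
  [-0.0115,0.002,0.08],
  [-0.0115,0.002,0.08],
], grip=[1,1,1,1,1,1,1,1,1], turn=[0,0,0,0,0,0,0,0,0])

```text
time_s: 23.1
tcp_pos: [0.4996, 0.3317, 0.07]
eef_rot: [-180.0, 0.0, -98.0]
contact_force: [-0.7, -1.2, -5.0]
gripper_width: 0.0217
```

```bash
python3 go.py .4977 .336 .060 -98; python3 snap.py scene s14; python3 snap.py side a14; python3 - <<'E'
import cv2
a=cv2.resize(cv2.imread("pics/s14.png")[110:210,380:500],None,fx=4,fy=4)[:400]
b=cv2.resize(cv2.imread("pics/a14.png")[260:400,130:320],None,fx=3,fy=3)
cv2.imwrite("pics/s14c.png",a);cv2.imwrite("pics/a14c.png",b)
E
```

```text
t 23.1 tcp [0.4996 0.3317 0.07  ] rpy [-179.99    0.    -98.03] w 0.0217 F [-0.7 -1.2 -5. ]
shift [-0.0039  0.0025  0.01  ] turn -0.001 rows 0.3
```

View pics/s14c.png

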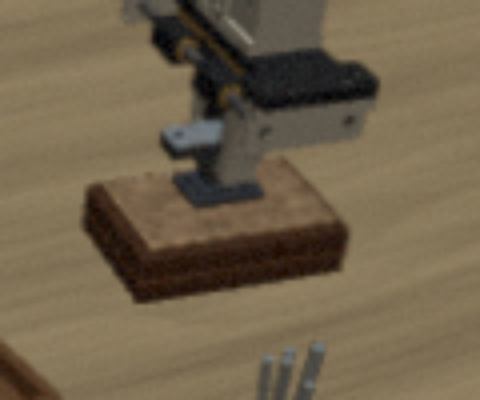

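View pics/a14c.png

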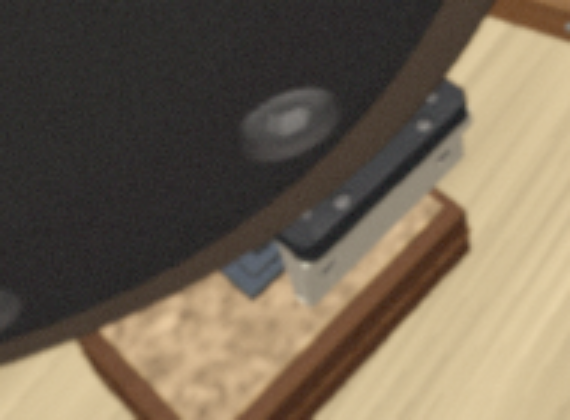

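```bash
python3 - <<'E'
from h import *
import pickle
c=pickle.load(open("pics/s14.pkl","rb"));o=np.array([380,110])
f=np.array([(173,180),(248,174),(265,193),(192,205)])/4+o
F=plane(c,f,.061)[:,:2]*1000;print("foot",F.mean(0).round(1),np.linalg.norm(np.diff(F,axis=0),axis=1).round())
b=np.array([(90,183),(147,252),(348,228),(285,160)])/4+o
B=plane(c,b,.04)[:,:2]*1000;print("block",B.mean(0).round(1),np.linalg.norm(np.diff(B,axis=0),axis=1).round())
E
python3 go.py .4977 .336 .060 -98
```

```text
foot [509.6 328.2] [52. 24. 53.]
block [500.  337.6] [ 85. 140.  86.]
t 23.2 tcp [0.4998 0.3321 0.0707] rpy [-1.7995e+02  7.0000e-02 -9.8020e+01] w 0.0216 F [-0.5  1.  -4.9]
shift [-0.0035  0.0027  0.0107] turn -0.0 rows 0.3
```

Request:
servo_tool([
  [-0.003,0.002,0.002],
  [-0.0046,0.003,0.005],
  [-0.0046,0.003,0.008],
  [-0.0046,0.003,0.01],
  [-0.0046,0.003,0.0105],
  [-0.0046,0.003,0.0105],
], grip=[1,1,1,1,1,1], turn=[0,0,0,0,0,0])

```text
time_s: 23.7
tcp_pos: [0.4968, 0.3371, 0.0601]
eef_rot: [-180.0, 0.0, -98.0]
contact_force: [-5.5, -0.3, 5.0]
gripper_width: 0.0218
```

Touched down (force from -5 to +5 N). Release and rise.

Request:
servo_tool([
  [0,0,0],
  [0,0,0],
  [0,0,0],
  [0,0,0],
  [0,0,0],
  [0,0,-0.01],
  [0,0,-0.04],
  [0,0,-0.08],
  [0,0,-0.12],
], grip=[0.4,0.2,0.0,-0.3,-0.3,-0.3,-0.3,-0.3,-0.3], turn=[0,0,0,0,0,0,0,0,0])

```text
time_s: 24.45
tcp_pos: [0.4967, 0.3361, 0.1808]
eef_rot: [180.0, -0.1, -98.0]
contact_force: [1.4, 0.9, 0.7]
gripper_width: 0.0569
```

```bash
python3 go.py .4965 .45 .20 -98; python3 snap.py scene s15; python3 snap.py wrist w15; python3 - <<'E'
import cv2
a=cv2.resize(cv2.imread("pics/s15.png")[110:210,380:500],None,fx=5,fy=5)
b=cv2.resize(cv2.imread("pics/w15.png")[80:280,200:440],None,fx=3,fy=3)
cv2.imwrite("pics/s15c.png",a);cv2.imwrite("pics/w15c.png",b)
E
```

```text
t 24.45 tcp [0.4967 0.3361 0.1808] rpy [ 1.7995e+02 -1.1000e-01 -9.8020e+01] w 0.0569 F [1.4 0.9 0.7]
shift [-0.1128  0.0161 -0.0192] turn -0.0 rows 2.8
```

View pics/s15c.png

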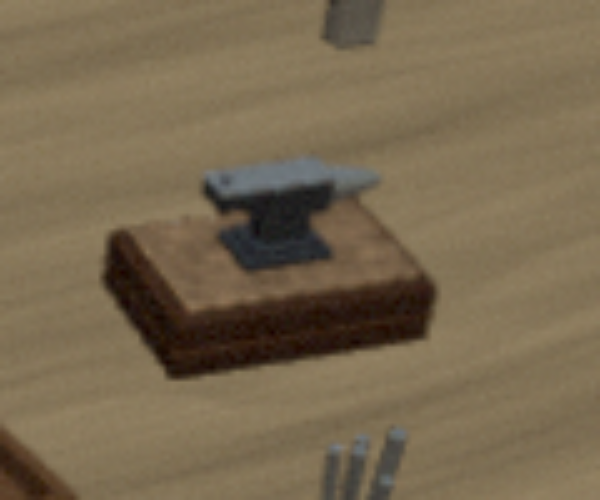

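View pics/w15c.png

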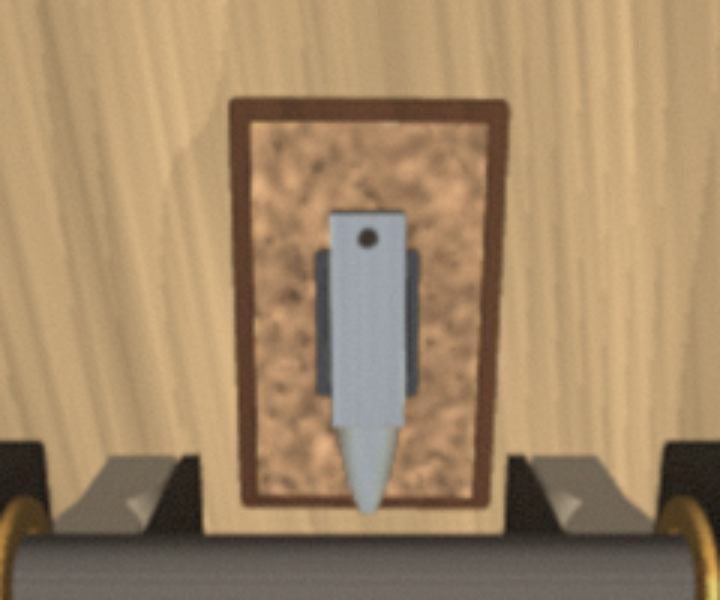

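```bash
python3 - <<'E'
from h import *
import pickle
c=pickle.load(open("pics/w15.pkl","rb"));o=np.array([200,80])
F=plane(c,np.array([(316,250),(418,250),(418,396),(316,396)])/3+o,.051)[:,:2]*1000
B=plane(c,np.array([(250,122),(488,122),(474,498),(259,498)])/3+o,.04)[:,:2]*1000
for n,P in (("foot",F),("cork",B)):
    e=(P[3]+P[2]-P[0]-P[1])/2;print(n,P.mean(0).round(1),np.linalg.norm(np.diff(P,axis=0),axis=1).round(1),np.degrees(np.arctan2(e[1],e[0]))-90)
c=pickle.load(open("pics/s15.pkl","rb"));o=np.array([380,110])
F=plane(c,np.array([(220,236),(308,228),(330,250),(245,267)])/5+o,.051)[:,:2]*1000
B=plane(c,np.array([(110,232),(182,318),(436,290),(355,200)])/5+o,.04)[:,:2]*1000
for n,P in (("foot",F),("block",B)):print(n,P.mean(0).round(1),np.linalg.norm(np.diff(P,axis=0),axis=1).round(1))
E
python3 go.py .4966 -.29 .19 -84
```

```text
foot [497.7 338.3] [33.7 50.6 35.2] -7.614972089382093
cork [497.5 339.6] [ 78.5 134.5  79.5] -7.974989841556209
foot [505.6 333.6] [49.4 22.4 50.9]
block [502.  335.5] [ 84.3 140.5  90.9]
t 24.55 tcp [0.5002 0.3394 0.1878] rpy [-179.54    0.53  -97.95] w 0.0569 F [-0.3  0.1 -0.7]
shift [ 0.6238 -0.0834 -0.0022] turn -0.243 rows 15.1
```

The anvil stands upright, within about 2 mm of the cork's centre, and its yaw matches within 0.5° in the wrist view. Back to fetch the jar.

Request:
servo_tool([
  [0.03,-0.004,-0.01],
  [0.07,-0.009,-0.01],
  [0.11,-0.015,-0.01],
  [0.15,-0.02,-0.01],
  [0.19,-0.025,-0.01],
  [0.23,-0.031,-0.01],
  [0.27,-0.036,-0.01],
  [0.31,-0.041,-0.01],
  [0.35,-0.047,-0.01],
  [0.39,-0.052,-0.01],
], grip=[-0.8,-0.8,-0.8,-0.8,-0.8,-0.8,-0.8,-0.8,-0.8,-0.8], turn=[0,0,-0.05,-0.1,-0.15,-0.2,-0.24,-0.243,-0.243,-0.243])

```text
time_s: 25.38
tcp_pos: [0.4939, -0.0585, 0.1905]
eef_rot: [-179.9, 0.0, -84.1]
contact_force: [1.5, -0.1, 0.4]
gripper_width: 0.0788
```

```bash
python3 go.py .4966 -.2948 .17 -84
```

```text
t 25.38 tcp [ 0.4939 -0.0585  0.1905] rpy [-179.9     0.    -84.07] w 0.0788 F [ 1.5 -0.1  0.4]
shift [0.2353 0.0218 0.0205] turn -0.001 rows 5.7
```

Request:
servo_tool([
  [0.04,0.004,0.01],
  [0.08,0.008,0.02],
  [0.12,0.011,0.02],
  [0.16,0.015,0.02],
  [0.2,0.019,0.02],
  [0.225,0.021,0.02],
  [0.2353,0.0218,0.02],
  [0.2353,0.0218,0.02],
  [0.2353,0.0218,0.02],
  [0.2353,0.0218,0.02],
], grip=[-0.8,-0.8,-0.8,-0.8,-0.8,-0.8,-0.8,-0.8,-0.8,-0.8], turn=[0,0,0,0,0,0,0,0,0,0])

```text
time_s: 26.22
tcp_pos: [0.4966, -0.2921, 0.1697]
eef_rot: [-180.0, 0.0, -84.1]
contact_force: [-0.1, 0.5, 0.2]
gripper_width: 0.0792
```

```bash
python3 snap.py wrist w16; python3 go.py .4966 -.2948 .0645 -84;python3 - <<'E'
from h import *
import pickle
c=pickle.load(open("pics/w16.pkl","rb"));d=np.load("pics/w16.npy");C=cloud(c,d);z=C[...,2]
for n,zz,x,y,R in (("jar",.091,.4966,-.2948,.045),("slim",.135,.43,-.3725,.03),("spout",.121,.5707,-.369,.03)):
    m=(abs(z-zz)<.007)&(np.hypot(C[...,0]-x,C[...,1]-y)<R);v,u=np.nonzero(m)
    P=plane(c,np.c_[u,v],zz)*1000;print(n,len(P),cv2.minEnclosingCircle(P[:,:2].astype(np.float32)))
E
```

```text
t 26.27 tcp [ 0.4967 -0.2919  0.1697] rpy [-179.98    0.    -84.04] w 0.0785 F [ 0.4 -0.5 -0.2]
shift [0.0029 0.0004 0.1052] turn -0.001 rows 2.5
jar 3457 ((496.6701965332031, -294.2787170410156), 27.96568489074707)
slim 2164 ((431.68487548828125, -371.29852294921875), 16.467008590698242)
spout 1389 ((570.0516357421875, -368.6554870605469), 16.19446563720703)
```

View pics/w16.png

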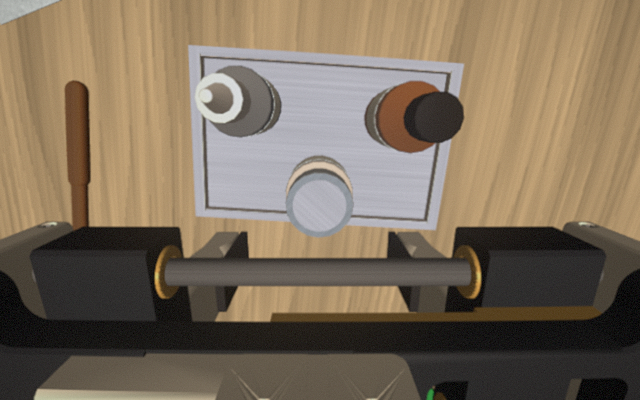

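The jar lid is at (319,200). All three measure within 1.5 mm of where I released them. Grip the jar.

Request:
servo_tool([
  [0.0025,0,0.02],
  [0.0025,0,0.045],
  [0.0025,0,0.07],
  [0.0025,0,0.09],
  [0.0025,0,0.1045],
  [0.0025,0,0.1045],
  [0.0025,0,0.1045],
  [0.0025,0,0.1045],
  [0.0025,0,0.1045],
  [0.0025,0,0.1045],
], grip=[-0.8,-0.8,-0.8,-0.8,-0.8,-0.8,1,1,1,1], newtons=25, turn=[0,0,0,0,0,0,0,0,0,0])

```text
time_s: 27.1
tcp_pos: [0.4975, -0.2954, 0.0662]
eef_rot: [-179.9, -0.0, -84.1]
contact_force: [-2.7, -0.6, 1.9]
gripper_width: 0.0575
```

Request:
servo_tool([
  [0,0,0],
  [0,0,0],
  [0,0,0],
  [0,0,0],
], grip=[1,1,1,1], turn=[0,0,0,0])

```text
time_s: 27.43
tcp_pos: [0.4972, -0.2958, 0.066]
eef_rot: [-179.9, -0.0, -84.1]
contact_force: [-1.3, -0.0, 6.0]
gripper_width: 0.0554
```

```bash
python3 go.py .501 .0885 .15 -84
```

```text
t 27.43 tcp [ 0.4972 -0.2958  0.066 ] rpy [-1.7993e+02 -4.0000e-02 -8.4090e+01] w 0.0554 F [-1.3 -0.   6. ]
shift [-0.3818 -0.0433 -0.084 ] turn -0.002 rows 9.4
```

Request:
servo_tool([
  [0,0,-0.01],
  [0,0,-0.03],
  [0,0,-0.055],
  [-0.01,-0.001,-0.076],
  [-0.035,-0.004,-0.084],
  [-0.07,-0.008,-0.084],
  [-0.105,-0.012,-0.084],
  [-0.14,-0.016,-0.084],
  [-0.175,-0.02,-0.084],
  [-0.21,-0.024,-0.084],
], grip=[1,1,1,1,1,1,1,1,1,1], turn=[0,0,0,0,0,0,0,0,0,0])

```text
time_s: 28.27
tcp_pos: [0.4988, -0.0825, 0.1495]
eef_rot: [-180.0, 0.0, -84.1]
contact_force: [1.7, -0.3, -2.6]
gripper_width: 0.0554
```

```bash
python3 go.py .501 .088 .105 -84
```

```text
t 28.27 tcp [ 0.4988 -0.0825  0.1495] rpy [-1.7996e+02  2.0000e-02 -8.4130e+01] w 0.0554 F [ 1.7 -0.3 -2.6]
shift [-0.1694 -0.0196  0.0445] turn -0.002 rows 4.2
```

Request:
servo_tool([
  [-0.035,-0.004,0],
  [-0.07,-0.008,0],
  [-0.105,-0.012,0],
  [-0.135,-0.0155,0],
  [-0.158,-0.018,0.01],
  [-0.1694,-0.0196,0.025],
  [-0.1694,-0.0196,0.038],
  [-0.1694,-0.0196,0.045],
  [-0.1694,-0.0196,0.045],
  [-0.1694,-0.0196,0.045],
], grip=[1,1,1,1,1,1,1,1,1,1], turn=[0,0,0,0,0,0,0,0,0,0])

```text
time_s: 29.1
tcp_pos: [0.5012, 0.086, 0.1041]
eef_rot: [180.0, -0.0, -84.1]
contact_force: [0.6, 0.8, -1.5]
gripper_width: 0.0557
```

```bash
python3 go.py .501 .088 .073 -84
```

```text
t 29.1 tcp [0.5012 0.086  0.1041] rpy [ 1.7997e+02 -2.0000e-02 -8.4120e+01] w 0.0557 F [ 0.6  0.8 -1.5]
shift [-0.002  -0.      0.0311] turn -0.002 rows 0.7
```

Request:
servo_tool([
  [-0.0015,0,0.01],
  [-0.0015,0,0.02],
  [-0.0015,0,0.026],
  [-0.0015,0,0.029],
  [-0.0015,0,0.031],
  [-0.0015,0,0.032],
  [-0.0015,0,0.032],
], grip=[1,1,1,1,1,1,1], turn=[0,0,0,0,0,0,0])

```text
time_s: 29.68
tcp_pos: [0.5005, 0.0873, 0.073]
eef_rot: [179.9, -0.1, -84.1]
contact_force: [-7.7, -1.1, 15.2]
gripper_width: 0.0555
```

Firm contact (15 N). Ease up 1 mm and release, then fetch the slim bottle.

Request:
servo_tool([
  [0,0,-0.001],
  [0,0,-0.001],
  [0,0,-0.001],
  [0,0,-0.001],
  [0,0,-0.001],
  [0,0,-0.001],
  [0,0,-0.01],
  [0,0,-0.04],
  [0,0,-0.08],
  [0,0,-0.12],
], grip=[1,-0.3,-0.6,-0.7,-0.7,-0.7,-0.7,-0.7,-0.7,-0.7], turn=[0,0,0,0,0,0,0,0,0,0])

```text
time_s: 30.52
tcp_pos: [0.5004, 0.0874, 0.1934]
eef_rot: [179.9, -0.1, -84.1]
contact_force: [2.0, 0.9, 0.4]
gripper_width: 0.0743
```

```bash
python3 snap.py wrist w17; python3 go.py .431 -.372 .2 -84;python3 - <<'E'
from h import *
import pickle
c=pickle.load(open("pics/w17.pkl","rb"));d=np.load("pics/w17.npy");C=cloud(c,d);z=C[...,2]
for n,zz,x,y,R in (("jar",.098,.501,.088,.045),):
    m=(abs(z-zz)<.007)&(np.hypot(C[...,0]-x,C[...,1]-y)<R);v,u=np.nonzero(m)
    P=plane(c,np.c_[u,v],zz)*1000;print(n,len(P),cv2.minEnclosingCircle(P[:,:2].astype(np.float32)),np.median(z[m]))
E
```

```text
t 30.57 tcp [0.5048 0.0887 0.2025] rpy [-1.7938e+02  9.0000e-02 -8.3990e+01] w 0.0743 F [2.9 0.6 9.8]
shift [0.4505 0.1216 0.0025] turn 0.0 rows 11.2
jar 3024 ((500.8653564453125, 89.09126281738281), 27.981054306030273) 0.09761429701936428
```

View pics/w17.png

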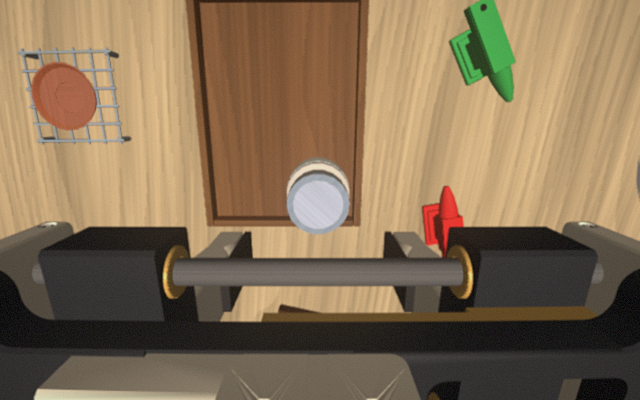

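The jar is at (318,203), measured (500.9,89.1) against (501,88.5–89.4) at the start. Now the slim bottle.

Request:
servo_tool([
  [0.03,0.008,0],
  [0.068,0.018,0],
  [0.106,0.029,0],
  [0.144,0.039,0],
  [0.182,0.049,0],
  [0.22,0.059,0],
  [0.258,0.07,0],
  [0.296,0.08,0],
  [0.334,0.09,0],
  [0.37,0.1,0],
], grip=[-0.5,-0.4,-0.4,-0.4,-0.4,-0.4,-0.4,-0.4,-0.4,-0.4], turn=[0,0,0,0,0,0,0,0,0,0])

```text
time_s: 31.4
tcp_pos: [0.4391, -0.2925, 0.1928]
eef_rot: [-179.9, -0.0, -84.1]
contact_force: [1.6, 0.7, -0.4]
gripper_width: 0.0615
```

```bash
python3 go.py .431 -.372 .2 -84
```

```text
t 31.4 tcp [ 0.4391 -0.2925  0.1928] rpy [-1.7994e+02 -3.0000e-02 -8.4090e+01] w 0.0615 F [ 1.6  0.7 -0.4]
shift [ 0.0783  0.0162 -0.0072] turn -0.002 rows 1.9
```

Request:
servo_tool([
  [0.035,0.007,-0.005],
  [0.065,0.014,-0.005],
  [0.0785,0.0162,-0.005],
  [0.0785,0.0162,-0.005],
  [0.0785,0.0162,-0.005],
], grip=[-0.4,-0.4,-0.4,-0.4,-0.4], turn=[0,0,0,0,0])

```text
time_s: 31.82
tcp_pos: [0.4312, -0.3705, 0.1968]
eef_rot: [180.0, 0.0, -84.2]
contact_force: [0.3, 0.4, 0.1]
gripper_width: 0.0611
```

```bash
python3 snap.py wrist w18; python3 go.py .431 -.372 .107 -84;python3 - <<'E'
from h import *
import pickle
c=pickle.load(open("pics/w18.pkl","rb"));d=np.load("pics/w18.npy");C=cloud(c,d);z=C[...,2]
for n,zz,x,y,R in (("slim",.135,.43,-.3725,.03),):
    m=(abs(z-zz)<.007)&(np.hypot(C[...,0]-x,C[...,1]-y)<R);v,u=np.nonzero(m)
    P=plane(c,np.c_[u,v],zz)*1000;print(n,len(P),cv2.minEnclosingCircle(P[:,:2].astype(np.float32)))
E
```

```text
t 31.87 tcp [ 0.4314 -0.3698  0.1969] rpy [ 1.7999e+02  2.0000e-02 -8.4140e+01] w 0.0609 F [ 0.1  0.2 -0.6]
shift [0.0021 0.0006 0.0899] turn -0.002 rows 2.2
slim 1299 ((430.1704406738281, -371.992919921875), 16.38327980041504)
```

View pics/w18.png

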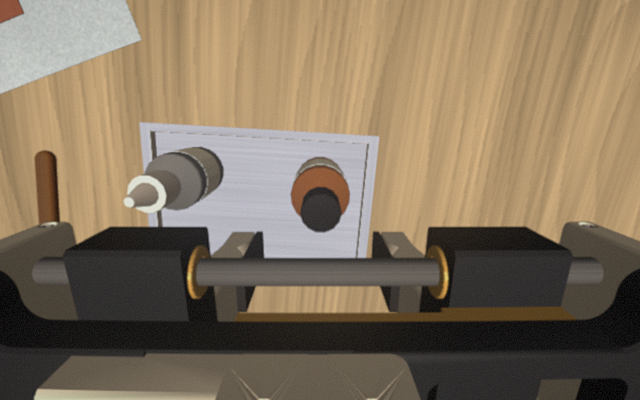

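The slim cap is at (321,210), centred between the fingers. Descend and grip.

Request:
servo_tool([
  [0.002,0.001,0.025],
  [0.002,0.001,0.05],
  [0.002,0.001,0.075],
  [0.002,0.001,0.0895],
  [0.002,0.001,0.0895],
  [0.002,0.001,0.0895],
  [0.002,0.001,0.0895],
  [0.002,0.001,0.0895],
  [0.002,0.001,0.0895],
  [0.002,0.001,0.0895],
], grip=[-0.4,-0.4,-0.4,-0.4,-0.4,1,1,1,1,1], newtons=25, turn=[0,0,0,0,0,0,0,0,0,0])

```text
time_s: 32.7
tcp_pos: [0.4313, -0.3724, 0.1084]
eef_rot: [-179.9, -0.0, -84.1]
contact_force: [-1.0, 0.2, 0.3]
gripper_width: 0.0335
```

Request:
servo_tool([
  [0,0,0],
  [0,0,0],
  [0,0,0],
], grip=[1,1,1], turn=[0,0,0])

```text
time_s: 32.95
tcp_pos: [0.4309, -0.3726, 0.1082]
eef_rot: [-180.0, -0.0, -84.1]
contact_force: [-2.5, -0.1, 6.6]
gripper_width: 0.0311
```

```bash
python3 go.py .5075 .0155 .19 -84
```

```text
t 32.95 tcp [ 0.4309 -0.3726  0.1082] rpy [-1.7998e+02 -5.0000e-02 -8.4090e+01] w 0.0311 F [-2.5 -0.1  6.6]
shift [-0.3782 -0.1162 -0.0818] turn -0.002 rows 9.7
```

Request:
servo_tool([
  [0,0,-0.01],
  [0,0,-0.03],
  [0,0,-0.055],
  [-0.01,-0.003,-0.075],
  [-0.035,-0.011,-0.082],
  [-0.07,-0.022,-0.082],
  [-0.105,-0.033,-0.082],
  [-0.14,-0.043,-0.082],
  [-0.175,-0.054,-0.082],
  [-0.21,-0.065,-0.082],
], grip=[1,1,1,1,1,1,1,1,1,1], turn=[0,0,0,0,0,0,0,0,0,0])

```text
time_s: 33.78
tcp_pos: [0.4737, -0.155, 0.1898]
eef_rot: [-180.0, 0.0, -84.1]
contact_force: [0.7, 0.0, -2.9]
gripper_width: 0.0315
```

```bash
python3 go.py .5075 .0155 .145 -84
```

```text
t 33.78 tcp [ 0.4737 -0.155   0.1898] rpy [-1.7997e+02  2.0000e-02 -8.4140e+01] w 0.0315 F [ 0.7  0.  -2.9]
shift [-0.1661 -0.0511  0.0448] turn -0.002 rows 4.3
```

Request:
servo_tool([
  [-0.035,-0.011,0],
  [-0.07,-0.022,0],
  [-0.105,-0.032,0],
  [-0.133,-0.041,0],
  [-0.155,-0.0475,0.005],
  [-0.166,-0.051,0.018],
  [-0.167,-0.051,0.035],
  [-0.167,-0.051,0.045],
  [-0.167,-0.051,0.045],
  [-0.167,-0.051,0.045],
], grip=[1,1,1,1,1,1,1,1,1,1], turn=[0,0,0,0,0,0,0,0,0,0])

```text
time_s: 34.62
tcp_pos: [0.5071, 0.0142, 0.1442]
eef_rot: [179.9, -0.0, -84.1]
contact_force: [0.4, -0.6, -2.0]
gripper_width: 0.0315
```

```bash
python3 go.py .5075 .0155 .115 -84
```

```text
t 34.62 tcp [0.5071 0.0142 0.1442] rpy [ 1.7992e+02 -3.0000e-02 -8.4120e+01] w 0.0315 F [ 0.4 -0.6 -2. ]
shift [-0.0013 -0.0006  0.0292] turn -0.002 rows 0.7
```

Request:
servo_tool([
  [-0.001,0,0.01],
  [-0.001,0,0.019],
  [-0.001,0,0.025],
  [-0.001,0,0.028],
  [-0.001,0,0.029],
  [-0.001,0,0.0297],
  [-0.001,0,0.0297],
], grip=[1,1,1,1,1,1,1], turn=[0,0,0,0,0,0,0])

```text
time_s: 35.2
tcp_pos: [0.5071, 0.0152, 0.1153]
eef_rot: [180.0, -0.0, -84.1]
contact_force: [-4.0, -1.5, 6.7]
gripper_width: 0.0313
```

Touchdown (6.7 N). Release and go for the spout bottle.

Request:
servo_tool([
  [0,0,-0.001],
  [0,0,-0.001],
  [0,0,-0.001],
  [0,0,-0.001],
  [0,0,-0.001],
  [0,0,-0.01],
  [0,0,-0.035],
  [0,0,-0.065],
  [0,0,-0.09],
], grip=[0.2,0.0,-0.3,-0.4,-0.4,-0.4,-0.4,-0.4,-0.4], turn=[0,0,0,0,0,0,0,0,0])

```text
time_s: 35.95
tcp_pos: [0.5075, 0.0156, 0.2069]
eef_rot: [-180.0, -0.0, -84.1]
contact_force: [0.8, 0.6, 0.5]
gripper_width: 0.0613
```

```bash
python3 snap.py wrist w19; python3 go.py .5705 -.369 .2 -84;python3 - <<'E'
from h import *
import pickle
c=pickle.load(open("pics/w19.pkl","rb"));d=np.load("pics/w19.npy");C=cloud(c,d);z=C[...,2]
for n,zz,x,y,R in (("slim",.142,.508,.0155,.03),):
    m=(abs(z-zz)<.007)&(np.hypot(C[...,0]-x,C[...,1]-y)<R);v,u=np.nonzero(m)
    P=plane(c,np.c_[u,v],zz)*1000;print(n,len(P),cv2.minEnclosingCircle(P[:,:2].astype(np.float32)),np.median(z[m]))
E
```

```text
t 36.0 tcp [0.5102 0.016  0.2121] rpy [-1.7953e+02  1.0000e-02 -8.4030e+01] w 0.0612 F [3.4 0.5 6.5]
shift [ 0.3891 -0.0199  0.0121] turn -0.0 rows 9.3
slim 1259 ((505.9825744628906, 15.479268074035645), 16.24433135986328) 0.14141990493018983
```

View pics/w19.png

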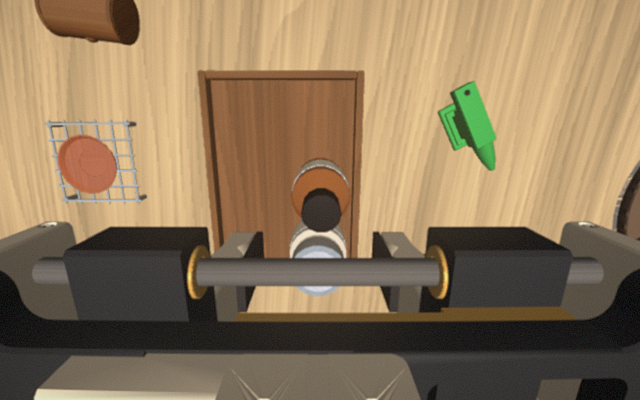

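The slim bottle is upright with its cap at (321,210), back within about 2 mm. Now the spout bottle.

Request:
servo_tool([
  [0.03,-0.0015,0],
  [0.07,-0.0036,0],
  [0.11,-0.0056,0],
  [0.15,-0.0077,0],
  [0.19,-0.0097,0],
  [0.23,-0.0118,0],
  [0.27,-0.0138,0],
  [0.31,-0.0159,0.002],
  [0.345,-0.0176,0.004],
  [0.37,-0.019,0.006],
], grip=[-0.4,-0.4,-0.4,-0.4,-0.4,-0.4,-0.4,-0.4,-0.4,-0.4], turn=[0,0,0,0,0,0,0,0,0,0])

```text
time_s: 36.83
tcp_pos: [0.5642, -0.3536, 0.1987]
eef_rot: [180.0, -0.0, -84.2]
contact_force: [-0.3, -0.3, 1.0]
gripper_width: 0.0613
```

Request:
servo_tool([
  [0.015,-0.001,0.002],
  [0.0185,-0.001,0.002],
  [0.0185,-0.001,0.002],
], grip=[-0.4,-0.4,-0.4], turn=[0,0,0])

```text
time_s: 37.08
tcp_pos: [0.5669, -0.3693, 0.1962]
eef_rot: [180.0, 0.0, -84.2]
contact_force: [0.1, 1.1, 1.2]
gripper_width: 0.0613
```

```bash
python3 snap.py wrist w20; python3 go.py .5705 -.369 .094 -84;python3 - <<'E'
from h import *
import pickle
c=pickle.load(open("pics/w20.pkl","rb"));d=np.load("pics/w20.npy");C=cloud(c,d);z=C[...,2]
for n,zz,x,y,R in (("spout",.121,.5707,-.369,.03),):
    m=(abs(z-zz)<.007)&(np.hypot(C[...,0]-x,C[...,1]-y)<R);v,u=np.nonzero(m)
    P=plane(c,np.c_[u,v],zz)*1000;print(n,len(P),cv2.minEnclosingCircle(P[:,:2].astype(np.float32)))
E
```

```text
t 37.13 tcp [ 0.567  -0.3684  0.1966] rpy [ 1.7998e+02  2.0000e-02 -8.4130e+01] w 0.0616 F [0.3 0.4 0.4]
shift [ 0.001  -0.0034  0.1026] turn -0.002 rows 2.5
spout 864 ((570.5167846679688, -369.4601135253906), 16.43173599243164)
```

View pics/w20.png

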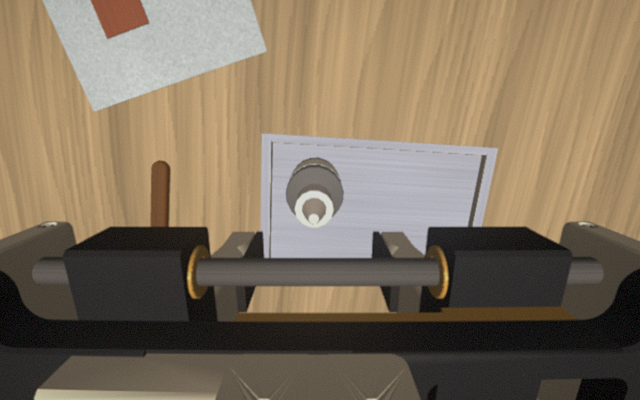

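The spout cap is at (314,207), 3.4 mm off the jaw centre; I'll correct that while descending.

Request:
servo_tool([
  [0.001,-0.0035,0.025],
  [0.001,-0.0035,0.05],
  [0.001,-0.0035,0.08],
  [0.001,-0.0035,0.101],
  [0.001,-0.0035,0.101],
  [0.001,-0.0035,0.101],
  [0.001,-0.0035,0.101],
  [0.001,-0.0035,0.101],
  [0.001,-0.0035,0.101],
  [0.001,-0.0035,0.101],
], grip=[-0.4,-0.4,-0.4,-0.4,-0.4,1,1,1,1,1], newtons=20, turn=[0,0,0,0,0,0,0,0,0,0])

```text
time_s: 37.97
tcp_pos: [0.5714, -0.3695, 0.0972]
eef_rot: [-179.9, -0.1, -84.1]
contact_force: [-0.5, -0.7, 0.6]
gripper_width: 0.0338
```

Request:
servo_tool([
  [0,0,0],
  [0,0,0],
  [0,0,0],
], grip=[1,1,1], turn=[0,0,0])

```text
time_s: 38.22
tcp_pos: [0.5711, -0.3698, 0.097]
eef_rot: [-179.9, -0.1, -84.1]
contact_force: [-1.9, 1.2, 6.9]
gripper_width: 0.0317
```

```bash
python3 go.py .5147 -.0563 .18 -84
```

```text
t 38.22 tcp [ 0.5711 -0.3698  0.097 ] rpy [-1.7994e+02 -6.0000e-02 -8.4090e+01] w 0.0317 F [-1.9  1.2  6.9]
shift [-0.3177  0.0238 -0.083 ] turn -0.002 rows 7.9
```

Request:
servo_tool([
  [0,0,-0.01],
  [0,0,-0.03],
  [0,0,-0.055],
  [-0.01,0.001,-0.075],
  [-0.03,0.002,-0.083],
  [-0.06,0.0045,-0.083],
  [-0.095,0.007,-0.083],
  [-0.13,0.0095,-0.083],
  [-0.165,0.012,-0.083],
  [-0.2,0.015,-0.083],
], grip=[1,1,1,1,1,1,1,1,1,1], turn=[0,0,0,0,0,0,0,0,0,0])

```text
time_s: 39.05
tcp_pos: [0.5346, -0.1705, 0.1789]
eef_rot: [-180.0, 0.0, -84.1]
contact_force: [0.8, 0.7, -1.6]
gripper_width: 0.0319
```

```bash
python3 go.py .5147 -.0563 .135 -84
```

```text
t 39.05 tcp [ 0.5346 -0.1705  0.1789] rpy [-1.800e+02  2.000e-02 -8.413e+01] w 0.0319 F [ 0.8  0.7 -1.6]
shift [-0.1156  0.0081  0.0439] turn -0.002 rows 3.0
```

Request:
servo_tool([
  [-0.035,0.0025,0],
  [-0.07,0.005,0],
  [-0.095,0.0067,0],
  [-0.11,0.0077,0.005],
  [-0.1165,0.0081,0.015],
  [-0.1165,0.0081,0.03],
  [-0.1165,0.0081,0.041],
  [-0.1165,0.0081,0.045],
  [-0.1165,0.0081,0.045],
  [-0.1165,0.0081,0.045],
], grip=[1,1,1,1,1,1,1,1,1,1], turn=[0,0,0,0,0,0,0,0,0,0])

```text
time_s: 39.88
tcp_pos: [0.5153, -0.0573, 0.1337]
eef_rot: [180.0, -0.0, -84.1]
contact_force: [-0.5, 1.1, -1.6]
gripper_width: 0.0314
```

```bash
python3 go.py .5147 -.0563 .104 -84
```

```text
t 39.88 tcp [ 0.5153 -0.0573  0.1337] rpy [ 1.7997e+02 -1.0000e-02 -8.4130e+01] w 0.0314 F [-0.5  1.1 -1.6]
shift [-0.0011  0.0005  0.0297] turn -0.002 rows 0.7
```

Request:
servo_tool([
  [-0.001,0,0.01],
  [-0.001,0,0.019],
  [-0.001,0,0.025],
  [-0.001,0,0.028],
  [-0.001,0,0.029],
  [-0.001,0,0.0302],
  [-0.001,0,0.0302],
], grip=[1,1,1,1,1,1,1], turn=[0,0,0,0,0,0,0])

```text
time_s: 40.47
tcp_pos: [0.5148, -0.0562, 0.104]
eef_rot: [179.9, -0.0, -84.1]
contact_force: [-3.9, -0.3, 5.4]
gripper_width: 0.032
```

Touchdown (5.4 N). Release, rise and check.

Request:
servo_tool([
  [0,0,-0.001],
  [0,0,-0.001],
  [0,0,-0.001],
  [0,0,-0.001],
  [0,0,-0.001],
  [0,0,-0.01],
  [0,0,-0.035],
  [0,0,-0.07],
  [0,0,-0.1],
], grip=[0.2,0.0,-0.3,-0.4,-0.4,-0.4,-0.4,-0.4,-0.4], turn=[0,0,0,0,0,0,0,0,0])

```text
time_s: 41.22
tcp_pos: [0.5151, -0.0561, 0.2056]
eef_rot: [180.0, -0.0, -84.1]
contact_force: [1.3, 0.2, 0.6]
gripper_width: 0.0611
```

```bash
python3 go.py .54 .14 .40 -84.2
```

```text
t 41.22 tcp [ 0.5151 -0.0561  0.2056] rpy [ 1.7999e+02 -3.0000e-02 -8.4080e+01] w 0.0611 F [1.3 0.2 0.6]
shift [-0.1925 -0.045  -0.1944] turn 0.002 rows 6.6
```

Request:
servo_tool([
  [0,0,-0.03],
  [0,0,-0.065],
  [-0.02,-0.005,-0.1],
  [-0.05,-0.012,-0.13],
  [-0.08,-0.019,-0.155],
  [-0.11,-0.026,-0.175],
  [-0.145,-0.034,-0.19],
  [-0.175,-0.041,-0.1944],
  [-0.1925,-0.045,-0.1944],
  [-0.1925,-0.045,-0.1944],
], grip=[-0.4,-0.4,-0.4,-0.4,-0.4,-0.4,-0.4,-0.4,-0.4,-0.4], turn=[0,0,0,0,0,0,0,0,0,0])

```text
time_s: 42.05
tcp_pos: [0.5402, 0.1434, 0.3982]
eef_rot: [-180.0, 0.0, -83.9]
contact_force: [0.4, -1.0, -1.6]
gripper_width: 0.0616
```

Request:
servo_tool([
  [0,0,0],
  [0,0,0],
  [0,0,0],
  [0,0,0],
], grip=[-0.4,-0.4,-0.4,-0.4], turn=[0,0,0,0])

```text
time_s: 42.38
tcp_pos: [0.54, 0.1393, 0.3982]
eef_rot: [-180.0, 0.0, -84.2]
contact_force: [1.0, -0.2, 0.5]
gripper_width: 0.0612
```

```bash
python3 snap.py wrist w21; python3 snap.py scene s21; python3 snap.py side a21;python3 - <<'E'
from h import *
import pickle
def circ(tag):
  c=pickle.load(open(f"pics/{tag}.pkl","rb"));d=np.load(f"pics/{tag}.npy");C=cloud(c,d);z=C[...,2]
  for n,zz,x,y,R in (("jar",.098,.501,.0885,.045),("slim",.142,.508,.0155,.028),("spout",.128,.5148,-.056,.028)):
    m=(abs(z-zz)<.008)&(np.hypot(C[...,0]-x,C[...,1]-y)<R);v,u=np.nonzero(m)
    P=plane(c,np.c_[u,v],zz)*1000;q=cv2.minEnclosingCircle(P[:,:2].astype(np.float32));print(tag,n,len(P),np.round([*q[0],q[1]],1))
circ("wrist1");circ("w21")
# before/after image difference in the fixed views
for a,b in (("scene0","s21"),("side0","a21")):
  A=cv2.imread(f"pics/{a}.png").astype(int);B=cv2.imread(f"pics/{b}.png").astype(int)
  D=cv2.GaussianBlur(np.abs(A-B).max(2).astype(np.float32),(3,3),0);cv2.imwrite(f"pics/diff_{b}.png",np.clip(D*4,0,255).astype(np.uint8))
E
```

```text
wrist1 jar 1092 [500.9  89.5  27.8]
wrist1 slim 502 [508.   16.3  16.3]
wrist1 spout 405 [514.7 -55.1  16.7]
w21 jar 1097 [501.3  89.9  27.8]
w21 slim 514 [506.6  16.8  16.1]
w21 spout 417 [515.2 -54.   16.6]
```

View pics/w21.png

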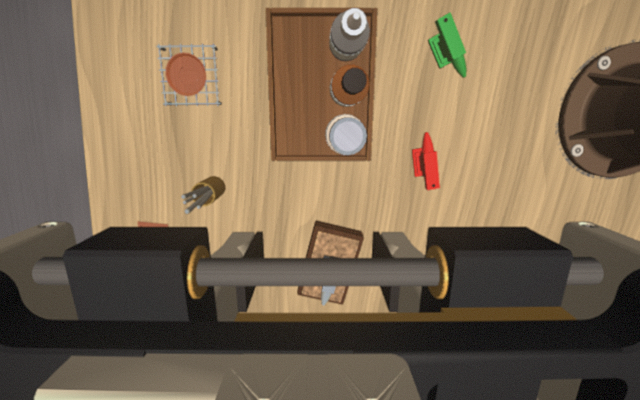

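View pics/s21.png

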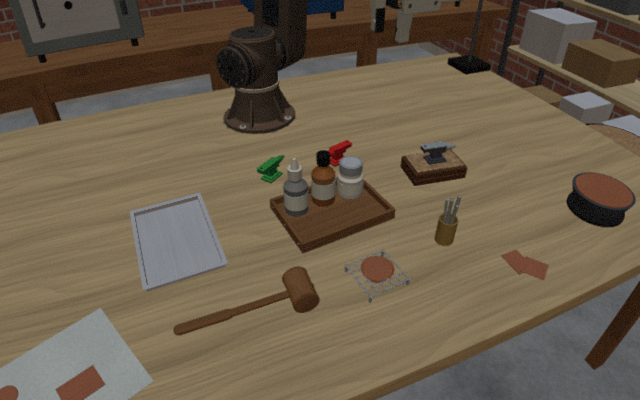

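View pics/diff_s21.png

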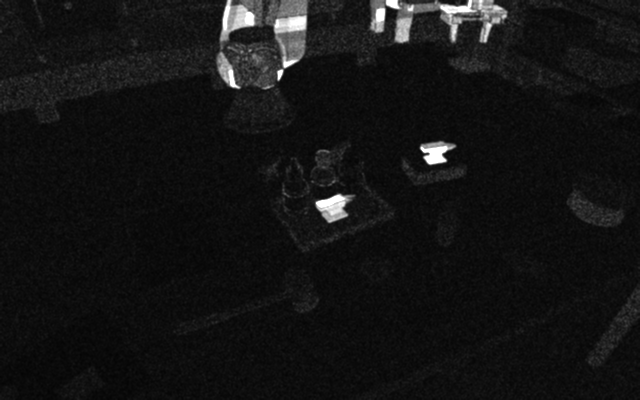

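The before/after difference shows only the anvil and the arm changed. Bottles and jar are back within 1.5 mm, and the mallet, cup and trivet haven't moved. Handing in.

```bash
python3 -c "
from plant import order
print(order.close_job())"
```

```text
the job is handed in; nothing more can be done
None
```

I finished the job and handed it in at about 42 s of the 134 s allowed; handing in reports no verdict. I stood both bottles and the jar in the aluminium tray, set the anvil on the cork block, then put the jar, slim bottle and spout bottle back on their start spots.

- **Bottles and jar:** in the final wrist view each is within about 1.5 mm of its start position, upright and let go.
- **Anvil:** the wrist camera put it about 1.5 mm from the cork's centre and 0.4° off lengthwise, measured just after release.
- **Bystanders:** a before/after difference of the scene picture shows only the anvil and the arm changed. The mallet, cup, trivet and look-alikes did not move.
- **Disagreements:**
    - The scene and side cameras differ by 6–8 mm from each other, so I placed everything by the wrist camera. The scene camera, with part of the anvil's foot hidden, put the anvil about 4 mm off centre.
    - The aluminium tray's outline measured about 265 mm instead of 252 mm, probably its flange. Its centre was consistent within about 4 mm between wrist views.
    - The jar touched down at about 15 N when I put it back, firmer than the 4–7 N of the other set-downs. It still ended on its spot.

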